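# Hang the rinsed tube racks on the drying carousel and cover the rinse jar

## Robot

A 7-joint arm with a two-finger parallel gripper is mounted at the origin on the work surface. World frame = base frame: x ahead of the robot, y to its left, z up, the work surface at z = 0. Lengths are in mm, angles in rad, forces in N, time in s.
With the tool pointing down it reaches from about 425 to 875 mm from the base axis. Payload 4.7 kg.
Tool frame: the origin (TCP) lies midway between the tips of the shut fingers; the grasp point (between the pads) lies 19 mm behind it; z points along the fingers, y is the direction in which the jaws open and shut (so a half turn about z gives the same grasp; the last joint's range is limited). The gripper opens to 85 mm and grips with 20 to 120 N. Pads are 22 mm wide; open, the fingers measure 114 mm over their backs; the gripper's body (76 mm by 85 mm) begins 54 mm behind the grasp point. The pads swing forward as they close: fully open they stand 13 mm farther back than shut.
Start: joints at [1.338, 0.321, -0.07, 1.45, 0.023, 1.371, -0.057], TCP at [158.775, -630.33, 231.349] pointing down, gripper open.
Joint ranges: [-2.86, 2.86], [-0.3, 2.09], [-1.38, 1.24], [0.06, 2.45], [-1.56, 4.7], [0.09, 2.05], [-2.69, 2.69]. Speed limits (rad/s): [2.57, 2.57, 3.14, 3.14, 3.14, 3.14, 3.14].

## Interface

Orientations are given as a rotation vector (axis times angle).
In Python, from station import sense, read_camera, camera_params, close_job gives the robot as it stands. The module is installed in compiled form; this text tells all that it offers.
- The arm moves only by the tool apply_moves, never from a script. Its arguments are lists of equal length, an entry for each row: "offset": the shift along the tool's x, y, z in cm, a list of three; "delta_rot": the turn, a rotation vector about the tool's x, y, z in degrees, a list of three; "hand": the gripper command: -1 is fully open, 1 is shut, values between are in proportion. In form: {"offset": [[dx, dy, dz], ...], "delta_rot": [[wx, wy, wz], ...], "hand": [hand, ...]}. A call has 1 to 10 rows; each row shifts and turns the pose as measured when the row begins, along the tool's axes as they then stand; what a row does not reach is not made up. A row lasts 1/10 s, in which the tool goes at most 50 mm and 8.59 degrees, less where a joint would pass 70% of its speed; a pose out of reach is approached as far as the arm can. A call with a gripper value outside its range is refused whole. The fingers move at their own pace and stop on an object; "squeeze" is the grip in N (left out, the last holds). Time passes only in rows, so rows that do not move let the fingers close. It gives the time, the measured TCP pose, the force and the opening at its end, in the units of the state.
- sense(): the state, without advancing time (a new reading comes with each control period).
- read_camera(name): name is "scene" or "top" or "wrist"; returns the picture (400x640x3 uint8, red, green, blue); there is no depth.
- camera_params(name): a dict with "fovy" (degrees; the focal length in pixels is half the picture's height over the tangent of half this angle, whatever the lens; pixels are square), "cx", "cy" (the principal point, pixels), "xyz" and "orientation" of the camera in the world; the wrist camera has in their place "mount" (4x4, takes a point from camera to tool coordinates, whose origin is the TCP and whose axes are the flange's). Camera axes: x right, y up, looking along -z (the intrinsics and any distortion apply to the point x, -y, -z); pixel columns grow to the right and rows downward; lengths in mm; the calibration is good to about 2 mm. A picture is of the moment at which its call begins: read the wrist's pose just before it. camera_params takes no time and is no camera call.
- close_job(): hands the job in, once; it reports no verdict.
The state is a dict: "clock": time; "joints": joint angles; "qvel": joint speeds; "joint_efforts": joint torques, N m; "position": TCP position; "eef_rot": TCP orientation; "wrist_force": force on the tool from outside, world axes, zero at the start; "ft_torque": the same for the moment, N m; "gripper_width": finger opening in mm.
Only numpy, scipy, OpenCV 4.12 (cv2) and the standard library are available. Lean on these libraries where they do the work, as an engineer would, in place of code of your own. Each camera call takes 0.05 s, during which the arm holds its last target.

## Task

Close down the rinse station: lift every rack off the rinse stand's hooks and hang each by its cross-bar on a free fork of the drying carousel, always turning the carousel first so that the fork you load points to its front (where the black pointer shows); racks already drying stay on their forks and are not touched with the fingers except at the front. Also put the loose cover squarely on the rinse jar, with its spigot inside the mouth, and leave the other things on the bench where they are.

Things in the scene. Friction and masses are not known exactly. Their poses are not given: they have to be found in the camera images.
- rackA_grip (a point): orange tube rack 80 x 44 x 46 mm, 160 g, with white handle. Heights from its underside: stem 10 x 10 mm 46-110 mm; cross-bar 110-120 mm, 74 mm long, 10 mm thick; grip tab 120-170 mm, 14 mm thick, 22 mm wide. Point: tab middle, 35 mm above bar's underside. x through the tab's thickness, y along bar, z up; half a turn is the same. Hangs on hook A at the start. None if absent.
- rackB_grip (a point): rack built like rack A; point: middle of its grip tab, axes as rack A. It hangs on the rinse stand's hook B at the start. None if absent.
- rackC_grip (a point): rack built like rack A; point: middle of its grip tab, axes as rack A. It hangs on the rinse stand's hook C at the start. None if absent.
- dry1_grip (a point): rack built like rack A; point: middle of its grip tab, axes as rack A. Already hangs on the carousel at the start. None if absent.
- dry2_grip (a point): rack built like rack A; point: middle of its grip tab, axes as rack A. Already hangs on the carousel at the start. None if absent.
- dry3_grip (a point): rack built like rack A; point: middle of its grip tab, axes as rack A. Already hangs on the carousel at the start. None if absent.
- dry4_grip (a point): rack built like rack A; point: middle of its grip tab, axes as rack A. Already hangs on the carousel at the start. None if absent.
- dry5_grip (a point): rack built like rack A; point: middle of its grip tab, axes as rack A. Already hangs on the carousel at the start. None if absent.
- tree: drying carousel: steel post on a fixed round grey base 190 mm across, 16 mm high. Origin: centre of the underside, on the bench and on the turning axis. Its -x axis is the front, roughly towards the robot; a black pointer on the base shows it. The turning part has a 68 mm hub (top 177 mm high) and five steel forks 72 degrees apart.
- rotor (a joint): angle of the carousel's turning part (rad), counter-clockwise from above positive, 0 at the start, no end stops; it stays where it is left (friction about 0.06 N m). At 0 the front lies midway between two forks.
- knob (a point): point in the black square knob on top of the turning part, on its axis, 278 mm above the bench. Knob 28 x 28 mm, 255 to 295 mm high, its faces square to this frame's x and y. It turns with the forks; at rotor 0 its frame is parallel to the carousel base's.
- seat1 (a point): seat of a carousel fork: 121 mm from the axis, midway between its two prongs, at their top (165 mm high). The fork points straight out; prongs 8 mm thick, 26 mm clear between, ends 145 mm from the axis. A rack's stem enters between them from the outer end; its bar, carried in above the 12 mm high end lips, is lowered across both prongs into a 32 mm trough (lips outside, 12 mm stop inside).
- seat2 (a point): seat of another carousel fork, same as seat 1
- seat3 (a point): seat of another carousel fork, same as seat 1
- seat4 (a point): seat of another carousel fork, same as seat 1
- seat5 (a point): seat of another carousel fork, same as seat 1
- hookA (a point): seat of a rinse stand hook: a fork like the carousel's (prongs, lips, stop and 32 mm trough alike, top 165 mm high) pointing to this frame's -x, roughly towards the robot, prong ends 24 mm from here. Three hooks stand 100 mm apart in a row along y; the rest of the fixed stand is behind (+x) and rises at most 12 mm above this point.
- hookB (a point): seat of another rinse stand hook, same as hook A (row order A, B, C along +y)
- hookC (a point): seat of another rinse stand hook, same as hook A (row order A, B, C along +y)
- jar_rim (a point): centre of the mouth of the steel rinse jar, 80 mm above the bench; jar 84 mm outside, 76 mm inside, open, fixed to the bench.
- cover_knob (a point): the jar's loose steel cover: disc 92 mm across, 6 mm thick, under it a 66 mm spigot 8 mm deep that drops into the jar, on top a round white knob 24 mm across, 36 mm high. Point: on the knob's axis, 20 mm above the disc's top, 26 mm above its underside (which rests on the jar's rim), 34 mm above the spigot's underside. Starts on the bench.
- tipbox: bystander: blue tip box 85 x 120 x 55 mm, origin at centre of underside
- reagent: bystander: amber bottle, 60 mm across, 140 mm tall, origin at centre of underside
- tuberack: bystander: white rack of small tubes 60 x 160 x 78 mm, origin at centre of underside

How it is judged (in metres and radians):
At the end, for the whole second after the job is handed in: Every rack present hangs in a carousel fork (grip point within 20 mm of a seat seen from above, 29 to 41 mm over it, under 0.2 rad of tilt), the carousel is still (0.1 rad/s), and the cover is on the jar (9 mm of centre, knob point 22 to 30 mm over the rim, tilt under 0.08 rad) (((horizontal distance between rackA_grip and seat1 below 0.02 m and z of rackA_grip in the frame of seat1 between 0.029 and 0.041 m) or (horizontal distance between rackA_grip and seat2 below 0.02 m and z of rackA_grip in the frame of seat2 between 0.029 and 0.041 m) or (horizontal distance between rackA_grip and seat3 below 0.02 m and z of rackA_grip in the frame of seat3 between 0.029 and 0.041 m) or (horizontal distance between rackA_grip and seat4 below 0.02 m and z of rackA_grip in the frame of seat4 between 0.029 and 0.041 m) or (horizontal distance between rackA_grip and seat5 below 0.02 m and z of rackA_grip in the frame of seat5 between 0.029 and 0.041 m)) and ((horizontal distance between rackB_grip and seat1 below 0.02 m and z of rackB_grip in the frame of seat1 between 0.029 and 0.041 m) or (horizontal distance between rackB_grip and seat2 below 0.02 m and z of rackB_grip in the frame of seat2 between 0.029 and 0.041 m) or (horizontal distance between rackB_grip and seat3 below 0.02 m and z of rackB_grip in the frame of seat3 between 0.029 and 0.041 m) or (horizontal distance between rackB_grip and seat4 below 0.02 m and z of rackB_grip in the frame of seat4 between 0.029 and 0.041 m) or (horizontal distance between rackB_grip and seat5 below 0.02 m and z of rackB_grip in the frame of seat5 between 0.029 and 0.041 m)) and ((horizontal distance between rackC_grip and seat1 below 0.02 m and z of rackC_grip in the frame of seat1 between 0.029 and 0.041 m) or (horizontal distance between rackC_grip and seat2 below 0.02 m and z of rackC_grip in the frame of seat2 between 0.029 and 0.041 m) or (horizontal distance between rackC_grip and seat3 below 0.02 m and z of rackC_grip in the frame of seat3 between 0.029 and 0.041 m) or (horizontal distance between rackC_grip and seat4 below 0.02 m and z of rackC_grip in the frame of seat4 between 0.029 and 0.041 m) or (horizontal distance between rackC_grip and seat5 below 0.02 m and z of rackC_grip in the frame of seat5 between 0.029 and 0.041 m)) and ((horizontal distance between dry1_grip and seat1 below 0.02 m and z of dry1_grip in the frame of seat1 between 0.029 and 0.041 m) or (horizontal distance between dry1_grip and seat2 below 0.02 m and z of dry1_grip in the frame of seat2 between 0.029 and 0.041 m) or (horizontal distance between dry1_grip and seat3 below 0.02 m and z of dry1_grip in the frame of seat3 between 0.029 and 0.041 m) or (horizontal distance between dry1_grip and seat4 below 0.02 m and z of dry1_grip in the frame of seat4 between 0.029 and 0.041 m) or (horizontal distance between dry1_grip and seat5 below 0.02 m and z of dry1_grip in the frame of seat5 between 0.029 and 0.041 m)) and ((horizontal distance between dry2_grip and seat1 below 0.02 m and z of dry2_grip in the frame of seat1 between 0.029 and 0.041 m) or (horizontal distance between dry2_grip and seat2 below 0.02 m and z of dry2_grip in the frame of seat2 between 0.029 and 0.041 m) or (horizontal distance between dry2_grip and seat3 below 0.02 m and z of dry2_grip in the frame of seat3 between 0.029 and 0.041 m) or (horizontal distance between dry2_grip and seat4 below 0.02 m and z of dry2_grip in the frame of seat4 between 0.029 and 0.041 m) or (horizontal distance between dry2_grip and seat5 below 0.02 m and z of dry2_grip in the frame of seat5 between 0.029 and 0.041 m)) and ((horizontal distance between dry3_grip and seat1 below 0.02 m and z of dry3_grip in the frame of seat1 between 0.029 and 0.041 m) or (horizontal distance between dry3_grip and seat2 below 0.02 m and z of dry3_grip in the frame of seat2 between 0.029 and 0.041 m) or (horizontal distance between dry3_grip and seat3 below 0.02 m and z of dry3_grip in the frame of seat3 between 0.029 and 0.041 m) or (horizontal distance between dry3_grip and seat4 below 0.02 m and z of dry3_grip in the frame of seat4 between 0.029 and 0.041 m) or (horizontal distance between dry3_grip and seat5 below 0.02 m and z of dry3_grip in the frame of seat5 between 0.029 and 0.041 m)) and ((horizontal distance between dry4_grip and seat1 below 0.02 m and z of dry4_grip in the frame of seat1 between 0.029 and 0.041 m) or (horizontal distance between dry4_grip and seat2 below 0.02 m and z of dry4_grip in the frame of seat2 between 0.029 and 0.041 m) or (horizontal distance between dry4_grip and seat3 below 0.02 m and z of dry4_grip in the frame of seat3 between 0.029 and 0.041 m) or (horizontal distance between dry4_grip and seat4 below 0.02 m and z of dry4_grip in the frame of seat4 between 0.029 and 0.041 m) or (horizontal distance between dry4_grip and seat5 below 0.02 m and z of dry4_grip in the frame of seat5 between 0.029 and 0.041 m)) and ((horizontal distance between dry5_grip and seat1 below 0.02 m and z of dry5_grip in the frame of seat1 between 0.029 and 0.041 m) or (horizontal distance between dry5_grip and seat2 below 0.02 m and z of dry5_grip in the frame of seat2 between 0.029 and 0.041 m) or (horizontal distance between dry5_grip and seat3 below 0.02 m and z of dry5_grip in the frame of seat3 between 0.029 and 0.041 m) or (horizontal distance between dry5_grip and seat4 below 0.02 m and z of dry5_grip in the frame of seat4 between 0.029 and 0.041 m) or (horizontal distance between dry5_grip and seat5 below 0.02 m and z of dry5_grip in the frame of seat5 between 0.029 and 0.041 m)) and angle between each of rackA_grip, rackB_grip, rackC_grip, dry1_grip, dry2_grip, dry3_grip, dry4_grip, dry5_grip's own z axis and vertical below 0.2 rad and horizontal distance between cover_knob and jar_rim below 0.009 m and z of cover_knob in the frame of jar_rim between 0.022 and 0.03 m and angle between cover_knob's own z axis and vertical below 0.08 rad and not (velocity of joint rotor above 0.1 rad/s) and not (velocity of joint rotor below -0.1 rad/s)); the robot touches nothing.
It fails at once if the fingers handle a rack at the carousel (within 150 mm of its axis) anywhere but at its front (more than 55 mm to the side of the front line, or behind the axis) ((contact force between the fingers and rackA above 0.5 N and horizontal distance between rackA_grip and tree below 0.15 m and (x of rackA_grip in the frame of tree above 0 m or y of rackA_grip in the frame of tree above 0.055 m or y of rackA_grip in the frame of tree below -0.055 m)) or (contact force between the fingers and rackB above 0.5 N and horizontal distance between rackB_grip and tree below 0.15 m and (x of rackB_grip in the frame of tree above 0 m or y of rackB_grip in the frame of tree above 0.055 m or y of rackB_grip in the frame of tree below -0.055 m)) or (contact force between the fingers and rackC above 0.5 N and horizontal distance between rackC_grip and tree below 0.15 m and (x of rackC_grip in the frame of tree above 0 m or y of rackC_grip in the frame of tree above 0.055 m or y of rackC_grip in the frame of tree below -0.055 m)) or (contact force between the fingers and dry1 above 0.5 N and horizontal distance between dry1_grip and tree below 0.15 m and (x of dry1_grip in the frame of tree above 0 m or y of dry1_grip in the frame of tree above 0.055 m or y of dry1_grip in the frame of tree below -0.055 m)) or (contact force between the fingers and dry2 above 0.5 N and horizontal distance between dry2_grip and tree below 0.15 m and (x of dry2_grip in the frame of tree above 0 m or y of dry2_grip in the frame of tree above 0.055 m or y of dry2_grip in the frame of tree below -0.055 m)) or (contact force between the fingers and dry3 above 0.5 N and horizontal distance between dry3_grip and tree below 0.15 m and (x of dry3_grip in the frame of tree above 0 m or y of dry3_grip in the frame of tree above 0.055 m or y of dry3_grip in the frame of tree below -0.055 m)) or (contact force between the fingers and dry4 above 0.5 N and horizontal distance between dry4_grip and tree below 0.15 m and (x of dry4_grip in the frame of tree above 0 m or y of dry4_grip in the frame of tree above 0.055 m or y of dry4_grip in the frame of tree below -0.055 m)) or (contact force between the fingers and dry5 above 0.5 N and horizontal distance between dry5_grip and tree below 0.15 m and (x of dry5_grip in the frame of tree above 0 m or y of dry5_grip in the frame of tree above 0.055 m or y of dry5_grip in the frame of tree below -0.055 m))).
It fails at once if a bystander is moved more than 30 mm (distance of any of tipbox, reagent, tuberack from where it was at the start of the episode above 0.03 m).
Of dry1, dry2, dry3, dry4, dry5 only 1 to 2 are there at a start; the rules pass over those that are not, and their reading is None.
Of rackA, rackB, rackC only 2 to 3 are there at a start; the rules pass over those that are not, and their reading is None.
At some moment in a run one of cover may be knocked a few centimetres aside while the robot is not near it.
It also fails if it takes over 210 s, if anything falls off the work surface, if the arm or the gripper's body presses on something with over 40 N, if the wrist force passes 120 N, or if a joint passes its speed limit or range.

## Working session

There is one attempt and no reset: what is moved stays moved. The work goes in short steps, Python scripts to look and compute and a tool call to move; the robot and the scene stay as the last step left them, time stands still between calls to the robot, and variables do not carry over. Pictures are saved under pics/ and viewed, and the job is handed in when it is done.

Besides the shell and the picture viewer there is one more tool, called after "Emit:" by a JSON object that holds its "fn" and its "kwargs", one argument or row to a line. apply_moves: Moves the arm, as the interface text tells. Its arguments: {"type":"object","properties":{"offset":{"type":"array","items":{"type":"array","items":{"type":"number"}}},"delta_rot":{"type":"array","items":{"type":"array","items":{"type":"number"}}},"hand":{"type":"array","items":{"type":"number"}},"squeeze":{"type":"number"}},"required":["offset","delta_rot","hand"]}

```bash
mkdir -p pics; ls
python3 - <<'E'
from station import *
import cv2
s=sense()
for k,v in s.items(): print(k,v)
for n in ["scene","top","wrist"]:
    print(n,camera_params(n))
    im=read_camera(n); cv2.imwrite(f"pics/{n}0.png",im[:,:,::-1])
E
```

```text
pics
clock 0.0
joints [ 1.33811981  0.32186746 -0.0700794   1.45169442  0.02257239  1.37075332
 -0.05688814]
qvel [ 2.93213016e-04 -3.15143429e-04 -1.30188957e-03  4.27753973e-05
  2.75053290e-03  5.07882064e-04  5.93351356e-04]
joint_efforts [-1.20562408e-04 -4.93587649e+01 -3.82226827e-01 -3.14335942e+01
  1.30580142e-02  1.12691021e-02 -3.75071707e-06]
position [ 158.6105216  -629.80190928  230.18480341]
eef_rot [-3.11580525e+00 -3.86467861e-01  4.84559075e-04]
wrist_force [-0.00640253  0.27616194 -0.62120041]
ft_torque [0.03161854 0.00602175 0.04837095]
gripper_width 85.50870408851881
scene {'fovy': 42.38279721014861, 'cx': 311.1037439958206, 'cy': 204.49911413903865, 'xyz': array([1339.80817319,  321.01103509, 1307.5034678 ]), 'orientation': array([0.38302788, 0.58715282, 1.89537728])}
top {'fovy': 49.370426041691495, 'cx': 312.78382280518446, 'cy': 195.65485260603626, 'xyz': array([ 472.86355223,  -15.53636401, 1329.44888847]), 'orientation': array([ 0.1094521 , -0.10467637, -1.56197031])}
wrist {'fovy': 60.29059766162339, 'cx': 320.8148929425718, 'cy': 197.2162592018954, 'mount': array([[ 4.88242441e-04,  9.58076228e-01,  2.86513007e-01,
         7.43342426e+01],
       [ 9.99999806e-01, -3.56956019e-04, -5.10452463e-04,
         3.38352059e-01],
       [-3.86779828e-04,  2.86513201e-01, -9.58076216e-01,
        -1.41821997e+02],
       [ 0.00000000e+00,  0.00000000e+00,  0.00000000e+00,
         1.00000000e+00]])}
```

View pics/scene0.png

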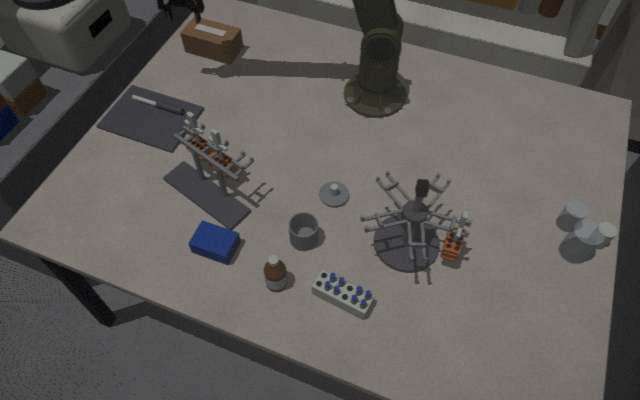

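View pics/top0.png

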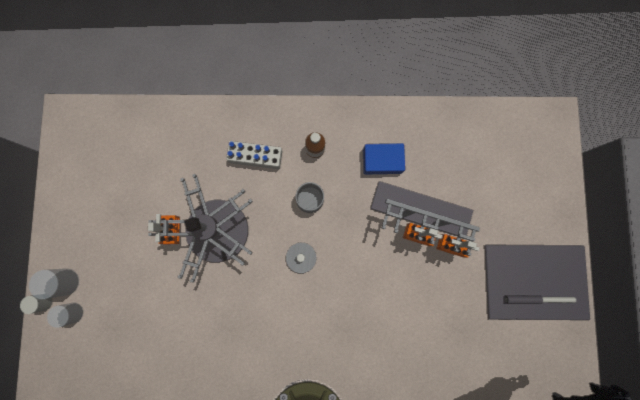

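View pics/wrist0.png

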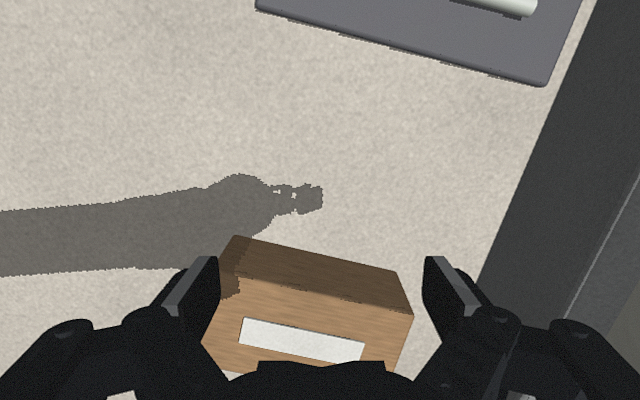

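```bash
cat > h.py <<'E'
import numpy as np, cv2
from station import *
from scipy.spatial.transform import Rotation as R
def cam(n,s=None):
    p=camera_params(n); f=200/np.tan(np.radians(p['fovy']/2))
    if n=='wrist':
        s=s or sense(); M=np.array(p['mount']); T=R.from_rotvec(s['eef_rot']).as_matrix()
        Rw=T@M[:3,:3]; o=T@M[:3,3]+s['position']
    else:
        Rw=R.from_rotvec(p['orientation']).as_matrix(); o=np.array(p['xyz'])
    return dict(f=f,cx=p['cx'],cy=p['cy'],R=Rw,o=o)
def ray(c,u,v):
    d=c['R']@np.array([(u-c['cx'])/c['f'],-(v-c['cy'])/c['f'],-1.]); return c['o'],d/np.linalg.norm(d)
def onz(c,u,v,z):
    o,d=ray(c,u,v); return o+d*(z-o[2])/d[2]
def proj(c,P):
    q=c['R'].T@(np.asarray(P,float)-c['o']); return np.array([c['cx']-c['f']*q[0]/q[2],c['cy']+c['f']*q[1]/q[2]])
def tri(*cr):
    A=np.zeros((3,3));b=np.zeros(3);
    for c,u,v in cr:
        o,d=ray(c,u,v);P=np.eye(3)-np.outer(d,d);A+=P;b+=P@o
    X=np.linalg.solve(A,b); return X,[np.linalg.norm((np.eye(3)-np.outer(d,d))@(X-o)) for o,d in (ray(*k) for k in cr)]
def shot(n,name,crop=None,k=1,marks=()):
    s=sense(); im=np.ascontiguousarray(read_camera(n)[:,:,::-1]); c=cam(n,s); np.save(f'pics/{name}.npy',im)
    save(im,name,crop,k,marks); return im,c
def save(im,name,crop=None,k=1,marks=()):
    u0,v0,u1,v1=crop or (0,0,640,400)
    o=cv2.resize(im[v0:v1,u0:u1],None,fx=k,fy=k,interpolation=cv2.INTER_CUBIC)
    for m in marks: cv2.drawMarker(o,(int((m[0]-u0+.5)*k),int((m[1]-v0+.5)*k)),(0,255,0),0,8,1)
    cv2.imwrite(f'pics/{name}.png',o)
E
python3 - <<'E'
from h import *
t=cv2.imread('pics/top0.png'); s=cv2.imread('pics/scene0.png')
save(t,'t_car',(140,160,330,290),4); save(t,'t_hook',(350,170,510,290),5)
save(s,'s_car',(310,160,480,280),4.5); save(s,'s_hook',(160,100,320,260),3.7)
c=cam('top')
for n,u,v,z in [('axis',218,231,0),('jar',310,198,80),('cover',301,257,6),('cknob',300,258,40),('tip',385,158,55),('reag',316,138,140),('tube',254,154,78)]: print(n,onz(c,u,v,z).round())
E
```

```text
axis [545. 278.   0.]
jar [638.  -3.  80.]
cover [468.  23.   6.]
cknob [465.  25.  40.]
tip [ 763. -226.   55.]
reag [800. -19. 140.]
tube [767. 163.  78.]
```

View pics/t_car.png

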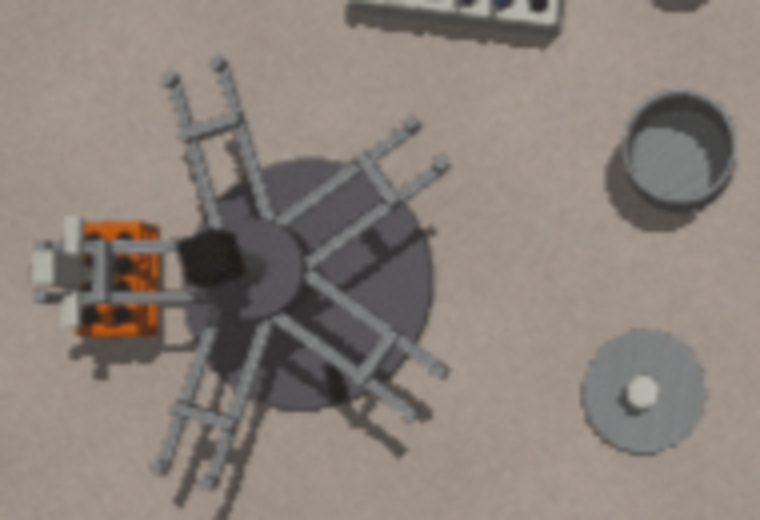

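View pics/t_hook.png

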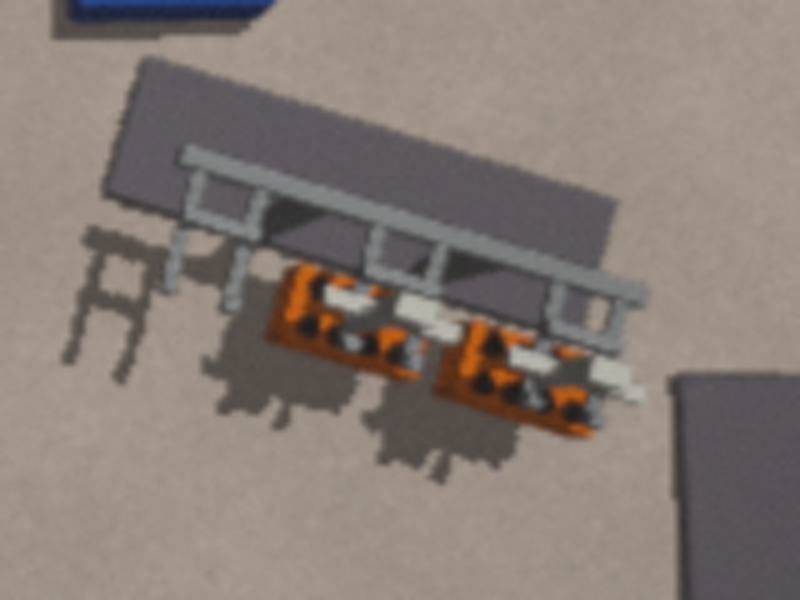

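View pics/s_car.png

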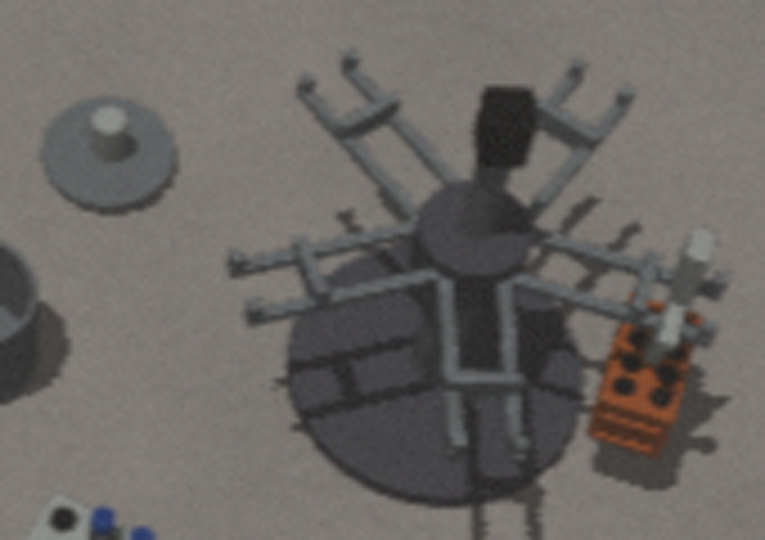

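View pics/s_hook.png

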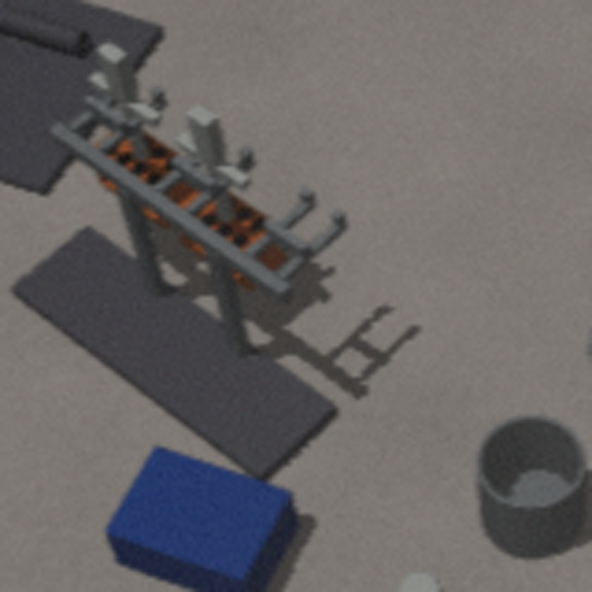

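Run:
```python
from h import *
from scipy.optimize import least_squares
c=cam('top')
def fit(crop,k,pts,ang,z=177):
    W=np.array([onz(c,crop[0]+(u+.5)/k-.5,crop[1]+(v+.5)/k-.5,z)[:2] for u,v in pts])
    return W
car=fit((140,160),4,[(171,79),(219,64),(412,125),(442,163),(440,370),(406,412),(210,481),(162,467)],0)
def res(p,ret=0):
    o=[]
    # fork angles p2 + k*72: order F1.. clockwise in image
    for i in range(4):
        a=p[2]-np.radians(72)*i; e=np.array([np.cos(a),np.sin(a)]); n=np.array([-e[1],e[0]])
        m=p[:2]+141*e
        o+=[m+17*n-car[2*i],m-17*n-car[2*i+1]]
    return np.ravel(o)
r=least_squares(res,[545,278,np.radians(18)]); print(r.x,np.degrees(r.x[2]),r.fun.reshape(-1,2).round(1))
for i in range(5):
  print(i,(np.degrees(r.x[2])-72*i)%360)
print('hub',onz(c,140+258/4,160+268/4,177),'base',onz(c,140+309/4,160+284/4,16))
ptr=onz(c,140+340/4,160+382/4,16);d=ptr[:2]-r.x[:2];print('ptr',np.degrees(np.arctan2(d[1],d[0]))%360)
# hook tips, C hook: lips (170,288),(232,305)
hk=fit((350,170),5,[(170,288),(232,305)],0); print('hookC tips',hk)
# bar ends back row
b=fit((350,170),5,[(185,155),(645,295)],0); d=b[1]-b[0];print(b,np.degrees(np.arctan2(d[1],d[0])))
# tab tops z=285-? bar underside at 165 -> tab top 165+60=225
t=fit((350,170),5,[(440,320),(618,378)],0,225);print('tabs',t)
print(onz(c,140+40/4,160+267/4,225))
```

```text
[5.46094824e+02 2.78064644e+02 3.34107090e-01] 19.142926135833566 [[ 0.5  0.9]
 [ 1.3  0.6]
 [ 1.9 -0.6]
 [ 0.3 -0.3]
 [-0.9 -0.8]
 [-1.4 -3. ]
 [-1.4  1.2]
 [-0.4  2. ]]
0 19.142926135833566
1 307.1429261358336
2 235.14292613583356
3 163.14292613583356
4 91.14292613583359
hub [545.56046919 274.78132828 177.        ] base [543.90334808 276.38889146  16.        ]
ptr 200.10441054959364
hookC tips [[ 547.96655291 -199.42523063]
 [ 539.18745241 -232.04132471]]
[[ 618.9540683  -208.54453158]
 [ 545.82146339 -450.36580785]] -106.82658673478767
tabs [[ 529.50008852 -328.06215612]
 [ 500.89260864 -416.76098312]]
[542.30984738 401.21291945 225.        ]
```

```bash
cat >> h.py <<'E'
def plan(xyz,yaw,step=50,rstep=8.5):
    """yaw: heading of tool x in deg, tool down. prints rows"""
    s=sense(); T=R.from_rotvec(s['eef_rot']); 
    y=np.radians(yaw); tgt=R.from_matrix(np.array([[np.cos(y),np.sin(y),0],[np.sin(y),-np.cos(y),0],[0,0,-1]]).T.reshape(3,3).T)
    w=(T.inv()*tgt).as_rotvec(degrees=True); d=(np.array(xyz)-s['position'])/10
    n=int(max(np.ceil(np.linalg.norm(d)*10/step),np.ceil(np.linalg.norm(w)/rstep),1))
    offs=[];rots=[]
    for i in range(n):
        Ti=T*R.from_rotvec(w*i/n,degrees=True)
        offs.append((Ti.inv().apply(d/n)).round(2).tolist()); rots.append((w/n).round(2).tolist())
    print('pos',s['position'].round(1),'yaw',yawof(s).round(1),'n',n); print('off',offs); print('rot',rots[0], 'total d',(T.inv().apply(d)).round(2),'w',w.round(2))
def yawof(s):
    x=R.from_rotvec(s['eef_rot']).as_matrix()[:,0]; return np.degrees(np.arctan2(x[1],x[0]))
E
python3 - <<'E'
from h import *
plan((525,-345,400),73.2,45,8)
E
```

```text
pos [ 158.6 -630.   230.5] yaw 14.1 n 11
off [[3.86, -1.7, -1.54], [4.0, -1.33, -1.54], [4.11, -0.95, -1.54], [4.18, -0.56, -1.54], [4.22, -0.17, -1.54], [4.21, 0.23, -1.54], [4.17, 0.62, -1.54], [4.1, 1.01, -1.54], [3.98, 1.39, -1.54], [3.84, 1.76, -1.54], [3.66, 2.11, -1.54]]
rot [-0.01, -0.0, -5.37] total d [ 42.49 -18.71 -16.93] w [-8.000e-02 -4.000e-02 -5.906e+01]
```

Emit:
{"fn": "apply_moves", "kwargs": {
  "offset": [
    [3.9,-1.7,-3],
    [4,-1.3,-3],
    [4.1,-0.9,-3],
    [4.2,-0.6,-3],
    [4.2,-0.2,-2],
    [4.2,0.2,-2],
    [4.2,0.6,-1],
    [4.1,1.0,0],
    [4,1.4,0],
    [3.8,1.8,0]
  ],
  "delta_rot": [
    [0,0,-5.4],
    [0,0,-5.4],
    [0,0,-5.4],
    [0,0,-5.4],
    [0,0,-5.4],
    [0,0,-5.4],
    [0,0,-5.4],
    [0,0,-5.4],
    [0,0,-5.4],
    [0,0,-5.4]
  ],
  "hand": [-1,-1,-1,-1,-1,-1,-1,-1,-1,-1],
  "squeeze": 40
}}

```text
clock: 1.15
position: [488.5, -365.3, 399.4]
eef_rot: [-2.579, -1.781, 0.001]
wrist_force: [0.7, -1.5, -0.4]
gripper_width: 85.5
```

Run:
```python
from h import *
plan((525,-345,400),73.2,45,8)
```

```text
pos [ 488.5 -365.3  399.4] yaw 69.3 n 1
off [[3.19, 2.69, -0.07]]
rot [-0.39, -0.24, -3.95] total d [ 3.19  2.69 -0.07] w [-0.39 -0.24 -3.95]
```

Emit:
{"fn": "apply_moves", "kwargs": {
  "offset": [
    [3.2,2.7,0],
    [0,0,0],
    [0,0,0]
  ],
  "delta_rot": [
    [0,0,-4],
    [0,0,0],
    [0,0,0]
  ],
  "hand": [-1,-1,-1]
}}

```text
clock: 1.45
position: [531.5, -336.5, 398.0]
eef_rot: [-2.496, -1.889, -0.005]
wrist_force: [-1.1, -0.4, 0.2]
gripper_width: 85.7
```

Run:
```python
from h import *
shot('wrist','w1'); s=sense(); print(s['position'],yawof(s),np.abs(s['qvel']).max())
```

```text
[ 531.66442322 -335.79864626  397.76530907] 74.27232983360405 0.01795567797941145
```

View pics/w1.png

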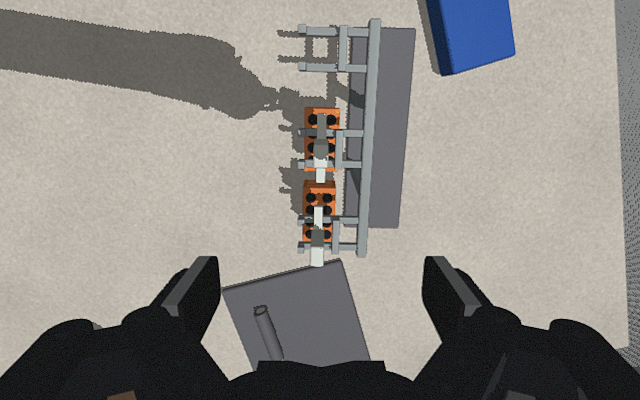

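Run:
```python
from h import *
im=np.load('pics/w1.npy'); save(im,'w1z',(270,10,400,280),2.2*1)
im2=im[90:280,280:370]; save(im,'w1z',(280,90,370,280),3.1)
s=sense();c=cam('wrist',s)
h=cv2.cvtColor(im,cv2.COLOR_BGR2HSV)
m=((h[...,2]>195)&(h[...,1]<25)).astype(np.uint8); m[:90]=0;m[280:]=0;m[:,:285]=0;m[:,345:]=0
n,l,st,ce=cv2.connectedComponentsWithStats(m)
for i in range(1,n):
    if st[i,4]>30: print(st[i],ce[i].round(1),onz(c,*ce[i],225).round(1))
```

```text
[340 110   5  18  52] [342.5 119.3] [ 565.1 -289.6  225. ]
[314 157  13  11  91] [320.2 162.8] [ 535.2 -322.1  225. ]
[316 168   9  15 118] [320.1 175.4] [ 531.9 -333.6  225. ]
[336 180   7  19  57] [339.2 188.8] [ 545.8 -350.9  225. ]
[314 207   8  22 155] [317.7 216.4] [ 518.7 -372.   225. ]
[311 248  12  19 211] [316.6 256.6] [ 505.9 -412.7  225. ]
[325 251  10   9  35] [328.1 255. ] [ 517.5 -414.1  225. ]
```

View pics/w1z.png

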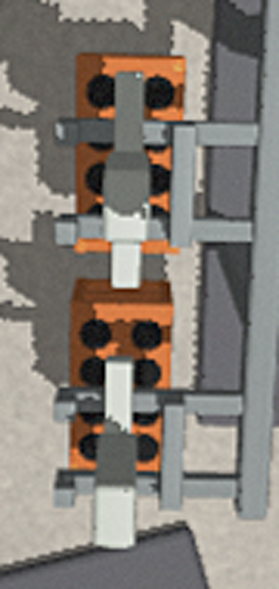

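Run:
```python
from h import *
im=np.load('pics/w1.npy'); save(im,'w1y',(295,100,345,195),6)
```

```text
(no output)
```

View pics/w1y.png

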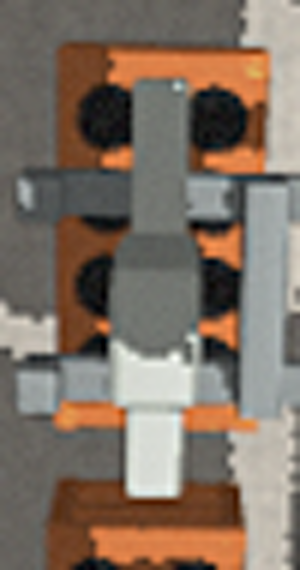

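Run:
```python
from h import *
im=np.load('pics/w1.npy'); save(im,'w1x',(295,210,345,275),8)
c=cam('wrist')
print('B',onz(c,320.8,156.2,225),'A',onz(c,317.1,255.5,225))
# C hook lips at 177 : from w1 (302,31),(302,67)
a,b=onz(c,302,30,177),onz(c,302,67,177); print(a,b)
# stand bar edge
p,q=onz(c,374.5,20,177),onz(c,360.5,256,177);d=q-p;print(p,q,np.degrees(np.arctan2(d[1],d[0])))
```

```text
B [ 537.41106024 -316.30805151  225.        ] A [ 506.76242708 -411.66894973  225.        ]
[ 550.62595273 -201.10669292  177.        ] [ 541.08791973 -233.17789258  177.        ]
[ 619.78800951 -211.56803475  177.        ] [ 547.73936677 -447.64310291  177.        ] -106.97186325253492
```

View pics/w1x.png

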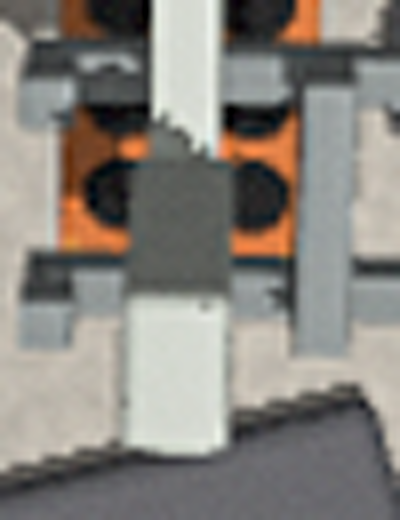

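Run:
```python
from h import *
plan((546,277,400),109.1,45,8)
```

```text
pos [ 531.7 -335.8  397.8] yaw 74.3 n 14
off [[4.24, -1.09, 0.04], [4.28, -0.9, 0.03], [4.32, -0.72, 0.03], [4.35, -0.53, 0.02], [4.37, -0.34, 0.02], [4.38, -0.15, 0.02], [4.38, 0.04, 0.01], [4.37, 0.23, 0.01], [4.36, 0.42, 0.0], [4.34, 0.61, 0.0], [4.31, 0.8, -0.0], [4.27, 0.98, -0.01], [4.22, 1.17, -0.01], [4.17, 1.35, -0.01]]
rot [-0.01, -0.05, -2.49] total d [ 59.37 -15.23   0.5 ] w [ -0.21  -0.7  -34.83]
```

Emit:
{"fn": "apply_moves", "kwargs": {
  "offset": [
    [4.2,-1.1,0],
    [4.3,-0.9,0],
    [4.3,-0.7,0],
    [4.3,-0.5,0],
    [4.4,-0.3,0],
    [4.4,-0.1,0],
    [4.4,0,0],
    [4.4,0.2,0],
    [4.4,0.4,0],
    [4.3,0.6,0]
  ],
  "delta_rot": [
    [0,0,-2.5],
    [0,0,-2.5],
    [0,0,-2.5],
    [0,0,-2.5],
    [0,0,-2.5],
    [0,0,-2.5],
    [0,0,-2.5],
    [0,0,-2.5],
    [0,0,-2.5],
    [0,0,-2.5]
  ],
  "hand": [-1,-1,-1,-1,-1,-1,-1,-1,-1,-1]
}}

```text
clock: 2.5
position: [540.3, 90.1, 398.9]
eef_rot: [-2.074, -2.353, 0.006]
wrist_force: [0.9, -0.3, 0.7]
gripper_width: 85.3
```

Run:
```python
from h import *
plan((546,277,400),109.1,45,8)
```

```text
pos [540.3  90.1 398.9] yaw 97.2 n 5
off [[3.69, 0.58, -0.02], [3.67, 0.73, -0.02], [3.63, 0.89, -0.02], [3.59, 1.04, -0.02], [3.55, 1.18, -0.02]]
rot [-0.07, -0.03, -2.38] total d [18.47  2.91 -0.1 ] w [ -0.36  -0.14 -11.88]
```

Emit:
{"fn": "apply_moves", "kwargs": {
  "offset": [
    [3.7,0.6,0],
    [3.7,0.7,0],
    [3.6,0.9,0],
    [3.6,1.0,0],
    [3.5,1.2,0],
    [0,0,0],
    [0,0,0]
  ],
  "delta_rot": [
    [0,0,-2.4],
    [0,0,-2.4],
    [0,0,-2.4],
    [0,0,-2.4],
    [0,0,-2.4],
    [0,0,0],
    [0,0,0]
  ],
  "hand": [-1,-1,-1,-1,-1,-1,-1]
}}

```text
clock: 3.2
position: [546.3, 277.8, 398.2]
eef_rot: [-1.824, -2.556, 0.01]
wrist_force: [-0.1, -0.7, 0.4]
gripper_width: 85.5
```

Run:
```python
from h import *
shot('wrist','w2'); s=sense(); print(s['position'],yawof(s))
im=np.load('pics/w2.npy'); save(im,'w2z',(120,0,520,270),2)
```

```text
[546.07080525 277.92666897 398.14738699] 108.9599143232159
```

View pics/w2z.png

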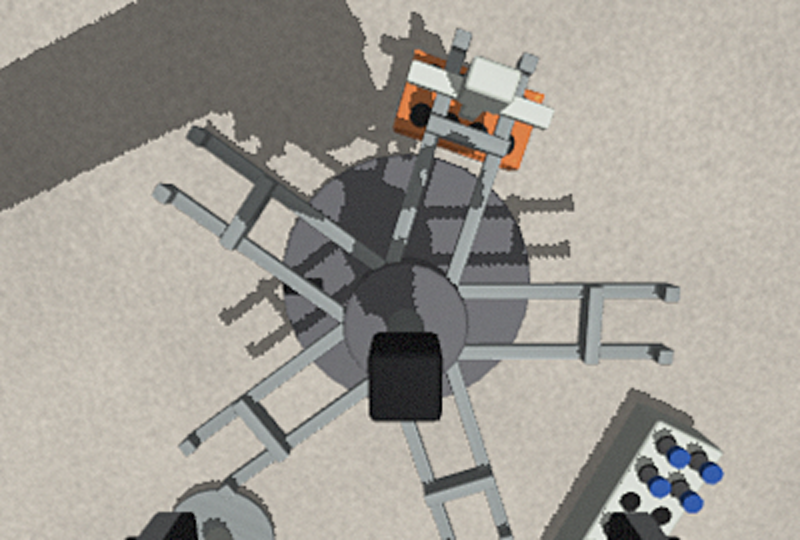

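Run:
```python
from h import *
from scipy.optimize import least_squares
c=cam('wrist')
f=lambda u,v,z: onz(c,120+(u+.5)/2-.5,(v+.5)/2-.5,z)[:2]
# forks index k: angle a0+72k ; left/right (ccw side = +n)
obs=[(0,+1,f(671,292,177)),(0,-1,f(666,354,177))]
# which angle order: derive sides automatically
pts=[[(673,292),(667,354)],[(461,36),(528,61)],[(200,132),(163,190)],[(188,444)]]
W=[[f(*p,177) for p in g] for g in pts]
def res(p):
    o=[]
    for g,a in zip(W,[19.1,91.1,163.1,235.1]):
        # nominal angle assignment fixed below
        pass
    return o
C0=np.array([546,277.])
for g in W:
    m=np.mean(g,axis=0)-C0; print(np.degrees(np.arctan2(m[1],m[0]))%360,[w.round(1) for w in g],np.linalg.norm(m).round(1))
def model(p):
    o=[]
    for g in W:
        for w in g:
            best=None
            for k in range(5):
                a=p[2]+np.radians(72)*k;e=np.array([np.cos(a),np.sin(a)]);n=np.array([-e[1],e[0]])
                for sg in (17,-17):
                    d=w-(p[:2]+141*e+sg*n)
                    if best is None or d@d<best@best: best=d
            o.append(best)
    return np.ravel(o)
r=least_squares(model,[546,277,np.radians(19.1)]);print(r.x[:2],np.degrees(r.x[2]),r.fun.reshape(-1,2).round(1))
for q in [(370,357),(441,357),(441,420),(370,420),(405.5,388.5)]: print('knob',f(*q,295).round(1))
p=f(290,287,16);d=p-r.x[:2];print('ptr',p,np.degrees(np.arctan2(d[1],d[0]))%360)
print('base',f(406,275,16))
```

```text
20.672687297914646 [array([674.1, 343.2]), array([685.5, 311.8])] 143.0
90.96529201402828 [array([526.5, 420.9]), array([560.6, 421.2])] 144.0
160.9849214648766 [array([419.5, 338.9]), array([408.5, 306.1])] 139.7
227.35019869132194 [array([453.4, 176.5])] 136.7
[547.40786662 281.19039979] 19.170642157109825 [[-0.9 -0.4]
 [-0.7  0.3]
 [-1.  -0.9]
 [-0.9 -1.4]
 [ 2.1  0.6]
 [ 0.9  0.3]
 [ 0.5  1.3]]
knob [531.3 287. ]
knob [555.8 295.5]
knob [564.1 272.6]
knob [538.9 263.9]
knob [547.5 279.9]
ptr [464.57203123 250.10330604] 200.57038863050772
base [544.87707297 287.36666552]
```

Run:
```python
from h import *
plan((547.2,279.8,264),109.1,40,8)
```

```text
pos [546.1 277.9 398.1] yaw 109.0 n 4
off [[0.04, 0.06, 3.35], [0.04, 0.06, 3.35], [0.04, 0.05, 3.35], [0.04, 0.05, 3.35]]
rot [-0.09, 0.03, -0.04] total d [ 0.17  0.25 13.41] w [-0.35  0.12 -0.14]
```

Emit:
{"fn": "apply_moves", "kwargs": {
  "offset": [
    [0.1,0.1,3.4],
    [0.1,0.1,3.4],
    [0,0,3.4],
    [0,0,3.2],
    [0,0,0],
    [0,0,0],
    [0,0,0],
    [0,0,0],
    [0,0,0],
    [0,0,0]
  ],
  "delta_rot": [
    [-0.3,0,0],
    [0,0,0],
    [0,0,0],
    [0,0,0],
    [0,0,0],
    [0,0,0],
    [0,0,0],
    [0,0,0],
    [0,0,0],
    [0,0,0]
  ],
  "hand": [-1,-1,-1,-1,-1,0.4,0.8,1,1,1]
}}

```text
clock: 4.25
position: [551.7, 263.2, 268.0]
eef_rot: [1.854, 2.523, -0.01]
wrist_force: [4.6, 2.0, -10.2]
gripper_width: 27.1
```

Emit:
{"fn": "apply_moves", "kwargs": {
  "offset": [
    [0,0,0],
    [0,0,0],
    [0,0,0],
    [0,0,0],
    [0,0,0]
  ],
  "delta_rot": [
    [0,0,0],
    [0,0,0],
    [0,0,0],
    [0,0,0],
    [0,0,0]
  ],
  "hand": [1,1,1,1,1]
}}

```text
clock: 4.75
position: [551.8, 263.3, 267.9]
eef_rot: [1.853, 2.523, -0.01]
wrist_force: [-0.8, -1.0, -3.9]
gripper_width: 27.3
```

Run:
```python
from h import *
s=sense(); print(s['position'],yawof(s),s['wrist_force'],s['ft_torque'],s['gripper_width'])
```

```text
[551.77955035 263.2933195  267.92728855] 107.40521793925048 [-0.83759006 -0.96746271 -3.91903956] [-0.08270328  0.0736393  -0.01552593] 27.31466580606303
```

Run:
```python
from h import *
shot('wrist','w3'); shot('top','t3',(140,160,330,290),4); shot('scene','s3',(310,140,480,280),4)
```

```text
(no output)
```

View pics/w3.png

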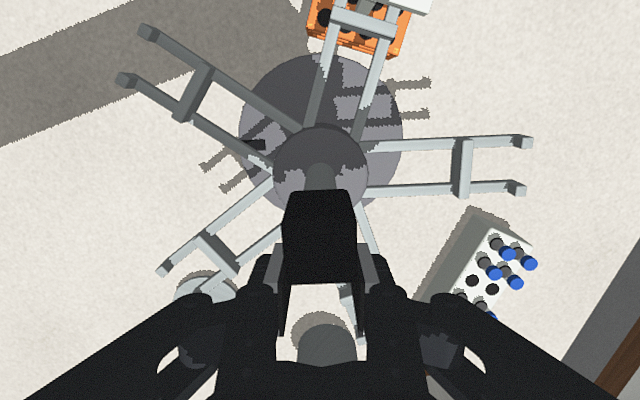

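View pics/t3.png

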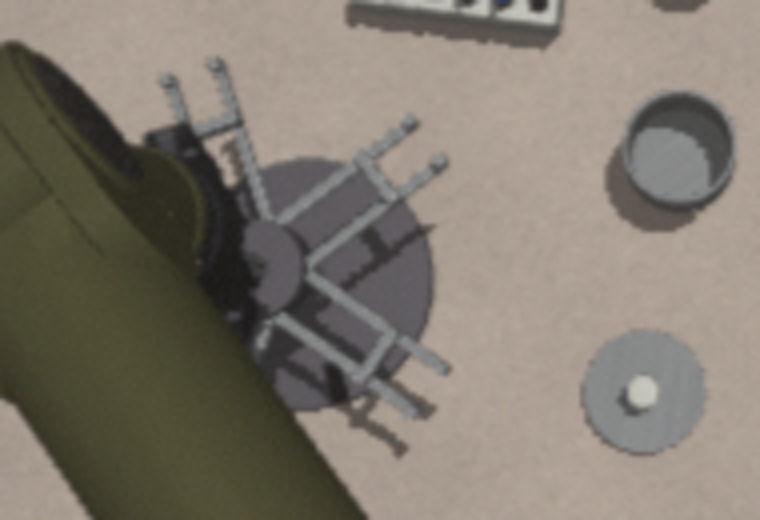

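View pics/s3.png

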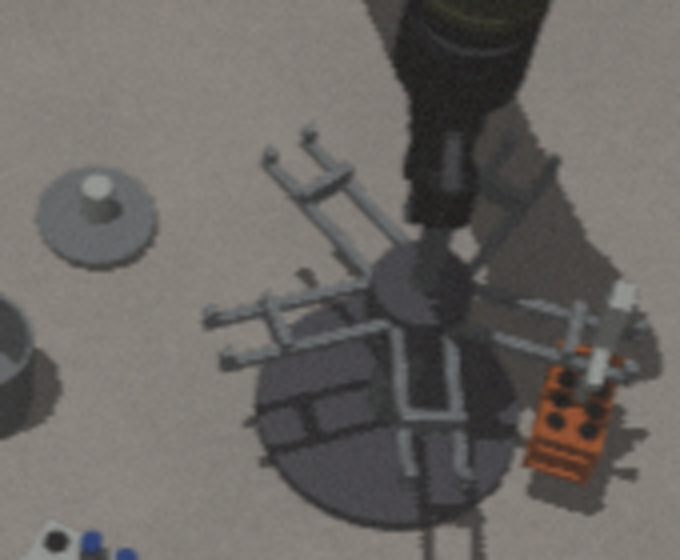

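Emit:
{"fn": "apply_moves", "kwargs": {
  "offset": [
    [0,0,0],
    [0,0,0],
    [0,0,0]
  ],
  "delta_rot": [
    [0,0,0],
    [0,0,0],
    [0,0,0]
  ],
  "hand": [0,0,0]
}}

```text
clock: 5.2
position: [552.8, 264.6, 270.0]
eef_rot: [1.852, 2.522, -0.003]
wrist_force: [-0.8, 0.4, 0.4]
gripper_width: 42.9
```

Run:
```python
from h import *
print(sense()['gripper_width']);plan((547.2,279.8,264),109.1,6,8)
```

```text
42.93502452434324
pos [552.8 264.6 270. ] yaw 107.4 n 3
off [[0.54, -0.03, 0.19], [0.54, -0.02, 0.19], [0.54, -0.02, 0.2]]
rot [0.1, 0.21, -0.56] total d [ 1.63 -0.09  0.58] w [ 0.31  0.64 -1.67]
```

Emit:
{"fn": "apply_moves", "kwargs": {
  "offset": [
    [0.5,0,0.2],
    [0.5,0,0.2],
    [0.5,0,0.2],
    [0,0,0],
    [0,0,0]
  ],
  "delta_rot": [
    [0.1,0.2,-0.6],
    [0.1,0.2,-0.6],
    [0.1,0.2,-0.6],
    [0,0,0],
    [0,0,0]
  ],
  "hand": [0,0,0,0,0]
}}

```text
clock: 5.7
position: [548.0, 281.3, 264.4]
eef_rot: [1.814, 2.565, 0.004]
wrist_force: [0.6, 0.3, 0.6]
gripper_width: 42.8
```

Run:
```python
from h import *
plan((547.2,279.8,264),109.1,6,8)
```

```text
pos [548.  281.3 264.4] yaw 109.5 n 1
off [[-0.12, -0.12, 0.04]]
rot [0.11, -0.06, 0.35] total d [-0.12 -0.12  0.04] w [ 0.11 -0.06  0.35]
```

Good. Close, then check.

Emit:
{"fn": "apply_moves", "kwargs": {
  "offset": [
    [-0.1,-0.1,0],
    [0,0,0],
    [0,0,0],
    [0,0,0],
    [0,0,0]
  ],
  "delta_rot": [
    [0,0,0.3],
    [0,0,0],
    [0,0,0],
    [0,0,0],
    [0,0,0]
  ],
  "hand": [0.1,0.5,1,1,1]
}}

```text
clock: 6.2
position: [546.2, 279.5, 264.6]
eef_rot: [-1.821, -2.559, 0.0]
wrist_force: [0.2, 0.5, -1.1]
gripper_width: 27.4
```

Run:
```python
from h import *
s=sense(); print(s['position'],yawof(s),s['wrist_force'],s['gripper_width'])
```

```text
[546.1778465  279.54721869 264.61262976] 109.1222920220411 [ 0.21324067  0.5106575  -1.05078171] 27.444670756110966
```

Emit:
{"fn": "apply_moves", "kwargs": {
  "offset": [
    [0,0,0],
    [0,0,0],
    [0,0,0],
    [0,0,0],
    [0,0,0],
    [0,0,0],
    [0,0,0],
    [0,0,0],
    [0,0,0]
  ],
  "delta_rot": [
    [0,0,-5],
    [0,0,-5],
    [0,0,-5],
    [0,0,-5],
    [0,0,-5],
    [0,0,-5],
    [0,0,-5],
    [0,0,0],
    [0,0,0]
  ],
  "hand": [1,1,1,1,1,1,1,1,1]
}}

```text
clock: 7.1
position: [546.2, 279.5, 264.6]
eef_rot: [-0.936, -2.997, -0.001]
wrist_force: [0.1, 0.7, 0.6]
gripper_width: 27.2
```

Run:
```python
from h import *
s=sense(); print(yawof(s));plan((546.2,279.5,264.6),145.1,6,8)
```

```text
145.31223077974803
pos [546.2 279.5 264.6] yaw 145.3 n 1
off [[-0.0, -0.0, 0.0]]
rot [0.0, -0.1, 0.21] total d [-0. -0.  0.] w [ 0.   -0.1   0.21]
```

Turned by 36.2°. Release, lift, and check from above.

Emit:
{"fn": "apply_moves", "kwargs": {
  "offset": [
    [0,0,0],
    [0,0,0],
    [0,0,0],
    [0,0,0],
    [0,0,-2],
    [0,0,-3],
    [0,0,-3],
    [0,0,-3],
    [0,0,-2],
    [0,0,0]
  ],
  "delta_rot": [
    [0,0,0],
    [0,0,0],
    [0,0,0],
    [0,0,0],
    [0,0,0],
    [0,0,0],
    [0,0,0],
    [0,0,0],
    [0,0,0],
    [0,0,0]
  ],
  "hand": [0.2,-0.2,-1,-1,-1,-1,-1,-1,-1,-1]
}}

```text
clock: 8.1
position: [546.7, 278.0, 398.5]
eef_rot: [-0.947, -2.994, 0.001]
wrist_force: [0.3, -0.1, 0.1]
gripper_width: 85.4
```

Run:
```python
from h import *
shot('wrist','w4'); s=sense(); print(s['position'],yawof(s))
plan((537,-316,400),73.2,45,8)
```

```text
[546.39392711 277.80685451 396.98498156] 144.91794212706805
pos [546.4 277.8 397. ] yaw 144.9 n 14
off [[-2.38, -3.51, -0.02], [-2.69, -3.28, -0.02], [-2.97, -3.03, -0.02], [-3.23, -2.75, -0.02], [-3.46, -2.45, -0.02], [-3.67, -2.13, -0.02], [-3.84, -1.8, -0.02], [-3.99, -1.45, -0.02], [-4.1, -1.09, -0.02], [-4.18, -0.72, -0.02], [-4.23, -0.34, -0.02], [-4.24, 0.04, -0.02], [-4.22, 0.42, -0.02], [-4.17, 0.79, -0.02]]
rot [-0.01, 0.0, 5.12] total d [-33.36 -49.13  -0.22] w [-2.100e-01  2.000e-02  7.172e+01]
```

View pics/w4.png

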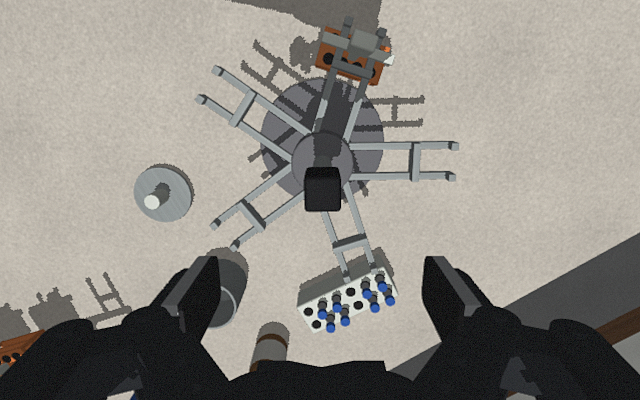

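Run:
```python
from h import *
c=cam('wrist')
a,b=onz(c,217,69.5,177),onz(c,200.5,98.5,177);m=(a+b)/2;d=m[:2]-[546.5,279.5];print(a,b,m,np.degrees(np.arctan2(d[1],d[0]))%360,np.linalg.norm(d))
a,b=onz(c,455.5,146,177),onz(c,452,176.5,177);m=(a+b)/2;d=m[:2]-[546.5,279.5];print(np.degrees(np.arctan2(d[1],d[0]))%360,np.linalg.norm(d))
a,b=onz(c,214.5,224,177),onz(c,236,244,177);m=(a+b)/2;d=m[:2]-[546.5,279.5];print(np.degrees(np.arctan2(d[1],d[0]))%360,np.linalg.norm(d))
```

```text
[409.37739117 248.75190387 177.        ] [420.98087572 217.31100127 177.        ] [415.17913345 233.03145257 177.        ] 199.48658087005523 139.30002115161074
56.07874197816578 139.89975339383074
271.3343140036295 136.06432639227094
```

Emit:
{"fn": "apply_moves", "kwargs": {
  "offset": [
    [-2.4,-3.5,0],
    [-2.7,-3.3,0],
    [-3,-3,0],
    [-3.2,-2.7,0],
    [-3.5,-2.4,0],
    [-3.7,-2.1,0],
    [-3.8,-1.8,0],
    [-4,-1.4,0],
    [-4.1,-1.1,0],
    [-4.2,-0.7,0]
  ],
  "delta_rot": [
    [0,0,5.1],
    [0,0,5.1],
    [0,0,5.1],
    [0,0,5.1],
    [0,0,5.1],
    [0,0,5.1],
    [0,0,5.1],
    [0,0,5.1],
    [0,0,5.1],
    [0,0,5.1]
  ],
  "hand": [-1,-1,-1,-1,-1,-1,-1,-1,-1,-1]
}}

```text
clock: 9.15
position: [531.9, -154.9, 380.8]
eef_rot: [-2.159, -2.259, 0.023]
wrist_force: [-0.3, -0.5, 0.3]
gripper_width: 85.6
```

Run:
```python
from h import *
plan((537,-316,330),73.1,45,8)
```

```text
pos [ 531.9 -154.9  380.8] yaw 92.6 n 4
off [[-4.03, -0.03, 1.26], [-4.02, 0.31, 1.26], [-3.98, 0.64, 1.26], [-3.91, 0.97, 1.27]]
rot [-0.32, 0.02, 4.87] total d [-16.12  -0.1    5.05] w [-1.28  0.1  19.49]
```

Emit:
{"fn": "apply_moves", "kwargs": {
  "offset": [
    [-3.2,0,1],
    [-3.2,0.2,1],
    [-3.2,0.5,1],
    [-3.2,0.6,1],
    [-3.1,0.8,1],
    [0,0,0],
    [0,0,0]
  ],
  "delta_rot": [
    [-0.3,0,3.9],
    [-0.3,0,3.9],
    [-0.2,0,3.9],
    [-0.2,0,3.9],
    [-0.2,0,3.9],
    [0,0,0],
    [0,0,0]
  ],
  "hand": [-1,-1,-1,-1,-1,-1,-1]
}}

```text
clock: 9.85
position: [531.7, -331.1, 314.7]
eef_rot: [-2.545, -1.823, 0.01]
wrist_force: [0.1, -0.1, 0.4]
gripper_width: 85.4
```

Run:
```python
from h import *
shot('wrist','w5'); s=sense();print(s['position'],yawof(s))
plan((537,-316.3,184),73.1,20,8)
```

```text
[ 531.06519909 -331.68620713  314.26446324] 71.20341161455556
pos [ 531.1 -331.7  314.3] yaw 71.2 n 7
off [[0.24, 0.04, 1.86], [0.24, 0.03, 1.86], [0.24, 0.03, 1.86], [0.24, 0.03, 1.86], [0.24, 0.02, 1.86], [0.24, 0.02, 1.86], [0.23, 0.02, 1.86]]
rot [-0.11, -0.0, -0.27] total d [ 1.65  0.25 13.02] w [-0.79 -0.01 -1.9 ]
```

View pics/w5.png

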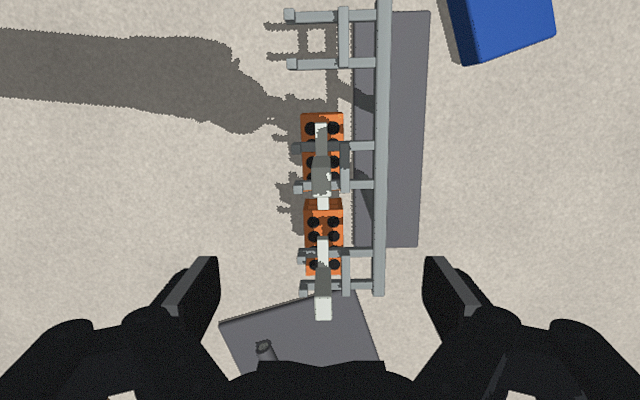

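Run:
```python
from h import *
im=np.load('pics/w5.npy'); save(im,'w5z',(290,110,360,330),3.6*.75)
save(im,'w5z',(285,140,365,330),3.1)
```

```text
(no output)
```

View pics/w5z.png

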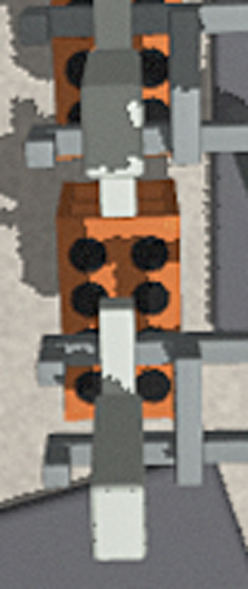

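Run:
```python
from h import *
c=cam('wrist'); print(onz(c,321.1,182,225),onz(c,323.4,308.5,225))
```

```text
[ 536.34520126 -317.4256894   225.        ] [ 505.54564769 -413.67767494  225.        ]
```

Emit:
{"fn": "apply_moves", "kwargs": {
  "offset": [
    [0.5,0.1,1.2],
    [0.5,0,1.2],
    [0.4,0,1.2],
    [0.2,0,1.2],
    [0,0,1],
    [0,0,0],
    [0,0,0]
  ],
  "delta_rot": [
    [-0.3,0,-0.6],
    [-0.3,0,-0.6],
    [-0.2,0,-0.6],
    [0,0,0],
    [0,0,0],
    [0,0,0],
    [0,0,0]
  ],
  "hand": [-1,-1,-1,-1,-1,-1,-1]
}}

```text
clock: 10.6
position: [539.2, -310.5, 253.1]
eef_rot: [2.516, 1.88, 0.003]
wrist_force: [0.1, 0.4, 0.5]
gripper_width: 85.3
```

Run:
```python
from h import *
plan((536.6,-317,184),73.1,10,8)
```

```text
pos [ 539.2 -310.5  253.1] yaw 73.6 n 7
off [[-0.1, -0.01, 0.99], [-0.1, -0.01, 0.99], [-0.1, -0.01, 0.99], [-0.1, -0.01, 0.99], [-0.1, -0.01, 0.99], [-0.1, -0.01, 0.99], [-0.1, -0.01, 0.99]]
rot [0.02, -0.01, 0.07] total d [-0.7  -0.08  6.91] w [ 0.12 -0.07  0.46]
```

Emit:
{"fn": "apply_moves", "kwargs": {
  "offset": [
    [-0.2,0,1],
    [-0.1,0,1],
    [-0.1,0,1],
    [-0.1,0,1],
    [-0.1,0,1],
    [0,0,1],
    [0,0,0.5],
    [0,0,0],
    [0,0,0]
  ],
  "delta_rot": [
    [0,0,0.4],
    [0,0,0],
    [0,0,0],
    [0,0,0],
    [0,0,0],
    [0,0,0],
    [0,0,0],
    [0,0,0],
    [0,0,0]
  ],
  "hand": [-1,-1,-1,-1,-1,-1,-1,-1,-1]
}}

```text
clock: 11.5
position: [537.2, -318.0, 182.2]
eef_rot: [2.524, 1.868, 0.003]
wrist_force: [0.4, -0.1, 0.4]
gripper_width: 85.3
```

Run:
```python
from h import *
s=sense();print(s['wrist_force']);plan((536.6,-317,184),73.1,10,8)
```

```text
[ 0.35211116 -0.13144298  0.38500004]
pos [ 537.2 -318.   182.2] yaw 73.0 n 1
off [[0.08, -0.08, -0.18]]
rot [0.11, -0.07, -0.09] total d [ 0.08 -0.08 -0.18] w [ 0.11 -0.07 -0.09]
```

Emit:
{"fn": "apply_moves", "kwargs": {
  "offset": [
    [0.1,0,-0.2],
    [0,0,0],
    [0,0,0],
    [0,0,0],
    [0,0,0],
    [0,0,0],
    [0,0,0]
  ],
  "delta_rot": [
    [0,0,0],
    [0,0,0],
    [0,0,0],
    [0,0,0],
    [0,0,0],
    [0,0,0],
    [0,0,0]
  ],
  "hand": [-0.3,0.2,0.5,1,1,1,1]
}}

```text
clock: 12.2
position: [538.1, -317.0, 186.5]
eef_rot: [2.522, 1.867, 0.004]
wrist_force: [-0.5, 0.4, -0.7]
gripper_width: 13.7
```

Run:
```python
from h import *
s=sense();print(s['wrist_force'],s['gripper_width']);plan((536.6,-317,184),73.1,10,8); shot('wrist','w6')
```

```text
[-0.5233663   0.43245266 -0.72075512] 13.692528994566569
pos [ 538.1 -317.   186.5] yaw 73.0 n 1
off [[-0.04, -0.15, 0.25]]
rot [0.24, -0.0, -0.07] total d [-0.04 -0.15  0.25] w [ 0.24 -0.   -0.07]
```

View pics/w6.png

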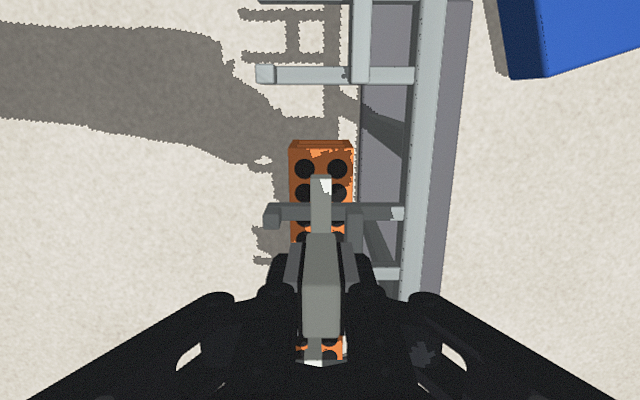

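Emit:
{"fn": "apply_moves", "kwargs": {
  "offset": [
    [0,0,-0.5],
    [0,0,-1],
    [0,0,-1],
    [0,0,0],
    [0,0,0]
  ],
  "delta_rot": [
    [0,0,0],
    [0,0,0],
    [0,0,0],
    [0,0,0],
    [0,0,0]
  ],
  "hand": [1,1,1,1,1]
}}

```text
clock: 12.75
position: [537.8, -316.9, 213.2]
eef_rot: [2.523, 1.868, 0.004]
wrist_force: [0.4, -1.1, -3.2]
gripper_width: 13.6
```

Run:
```python
from h import *
s=sense();print(s['wrist_force'],s['gripper_width'],s['position'])
e=np.array([np.cos(np.radians(-17)),np.sin(np.radians(-17))]);p=np.array([537.5,-317.0])-80*e; print(p);plan((p[0],p[1],213),73.1,10,8)
```

```text
[ 0.4138945  -1.09610607 -3.22891532] 13.561412050352066 [ 537.79944153 -316.92969589  213.15049741]
[ 460.99561952 -293.61026362]
pos [ 537.8 -316.9  213.2] yaw 73.0 n 9
off [[-0.0, -0.89, -0.0], [-0.0, -0.89, -0.0], [-0.0, -0.89, -0.0], [-0.0, -0.89, -0.0], [-0.0, -0.89, -0.0], [-0.0, -0.89, 0.0], [-0.0, -0.89, 0.0], [-0.0, -0.89, 0.0], [-0.0, -0.89, 0.0]]
rot [0.02, -0.0, -0.01] total d [-0.01 -8.03 -0.01] w [ 0.2  -0.03 -0.07]
```

Emit:
{"fn": "apply_moves", "kwargs": {
  "offset": [
    [0,-0.6,0],
    [0,-0.8,0],
    [0,-0.8,0],
    [0,-0.8,0],
    [0,-0.8,0],
    [0,0,0]
  ],
  "delta_rot": [
    [0,0,0],
    [0,0,0],
    [0,0,0],
    [0,0,0],
    [0,0,0],
    [0,0,0]
  ],
  "hand": [1,1,1,1,1,1]
}}

```text
clock: 13.35
position: [496.8, -304.3, 211.9]
eef_rot: [2.525, 1.869, 0.001]
wrist_force: [-0.1, -0.2, -2.3]
gripper_width: 13.5
```

Run:
```python
from h import *
s=sense();print(s['wrist_force'],s['gripper_width'],s['position'])
plan((461,-293.6,230),73.1,10,8)
```

```text
[-0.06852599 -0.18508813 -2.31073213] 13.527636019651585 [ 496.76487645 -304.31770384  211.94368217]
pos [ 496.8 -304.3  211.9] yaw 73.0 n 5
off [[-0.0, -0.75, -0.36], [-0.0, -0.75, -0.36], [-0.0, -0.75, -0.36], [-0.0, -0.75, -0.36], [-0.0, -0.75, -0.36]]
rot [0.01, -0.01, -0.02] total d [-0.02 -3.73 -1.81] w [ 0.03 -0.03 -0.08]
```

Run:
```python
from h import *
plan((470,-30,220),93,35,8)
```

```text
pos [ 496.8 -304.3  211.9] yaw 73.0 n 8
off [[3.18, -1.32, -0.1], [3.24, -1.18, -0.1], [3.28, -1.04, -0.1], [3.33, -0.9, -0.1], [3.36, -0.75, -0.1], [3.39, -0.6, -0.1], [3.42, -0.45, -0.1], [3.43, -0.3, -0.1]]
rot [0.0, -0.0, -2.5] total d [ 25.45 -10.57  -0.8 ] w [  0.04  -0.02 -19.98]
```

Emit:
{"fn": "apply_moves", "kwargs": {
  "offset": [
    [2,-2,-0.1],
    [3,-1.5,-0.1],
    [3.3,-1,-0.1],
    [3.3,-0.9,-0.1],
    [3.4,-0.7,-0.1],
    [3.4,-0.6,-0.1],
    [3.4,-0.4,-0.1],
    [3,-0.2,-0.1],
    [0,0,0]
  ],
  "delta_rot": [
    [0,0,-2.5],
    [0,0,-2.5],
    [0,0,-2.5],
    [0,0,-2.5],
    [0,0,-2.5],
    [0,0,-2.5],
    [0,0,-2.5],
    [0,0,-2.5],
    [0,0,0]
  ],
  "hand": [1,1,1,1,1,1,1,1,1]
}}

```text
clock: 14.25
position: [456.8, -36.7, 220.4]
eef_rot: [2.144, 2.286, 0.002]
wrist_force: [-0.3, -0.3, -1.1]
gripper_width: 13.6
```

Run:
```python
from h import *
plan((392.4,225,215),109.3,35,8)
```

```text
pos [456.8 -36.7 220.4] yaw 93.7 n 8
off [[3.32, -0.59, 0.05], [3.33, -0.48, 0.05], [3.35, -0.37, 0.05], [3.36, -0.25, 0.06], [3.37, -0.14, 0.06], [3.37, -0.02, 0.06], [3.37, 0.09, 0.06], [3.36, 0.21, 0.07]]
rot [0.04, 0.04, -1.96] total d [26.53 -4.76  0.39] w [  0.32   0.31 -15.64]
```

Emit:
{"fn": "apply_moves", "kwargs": {
  "offset": [
    [3.3,-0.6,0],
    [3.3,-0.5,0],
    [3.3,-0.4,0],
    [3.3,-0.3,0],
    [3.3,-0.2,0],
    [3.3,0,0],
    [2,0,0],
    [1,0,0],
    [0,0,0]
  ],
  "delta_rot": [
    [0,0,-2],
    [0,0,-2],
    [0,0,-2],
    [0,0,-2],
    [0,0,-2],
    [0,0,-2],
    [0,0,-2],
    [0,0,-2],
    [0,0,0]
  ],
  "hand": [1,1,1,1,1,1,1,1,1]
}}

```text
clock: 15.15
position: [393.8, 198.5, 219.6]
eef_rot: [1.773, 2.574, 0.0]
wrist_force: [0.1, -0.8, -1.5]
gripper_width: 13.5
```

Run:
```python
from h import *
plan((392.4,225,215),109.3,10,8)
shot('wrist','w7');shot('scene','s7',(310,140,480,280),4)
```

```text
pos [393.8 198.5 219.6] yaw 110.9 n 3
off [[0.84, 0.27, 0.14], [0.84, 0.26, 0.15], [0.85, 0.26, 0.15]]
rot [0.18, 0.25, 0.53] total d [2.53 0.81 0.43] w [0.54 0.75 1.6 ]
```

View pics/w7.png

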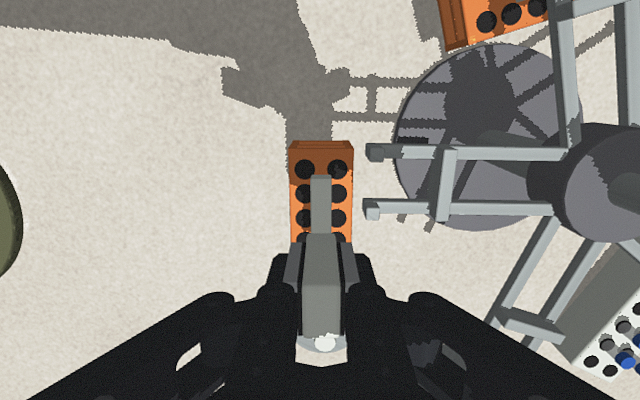

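View pics/s7.png

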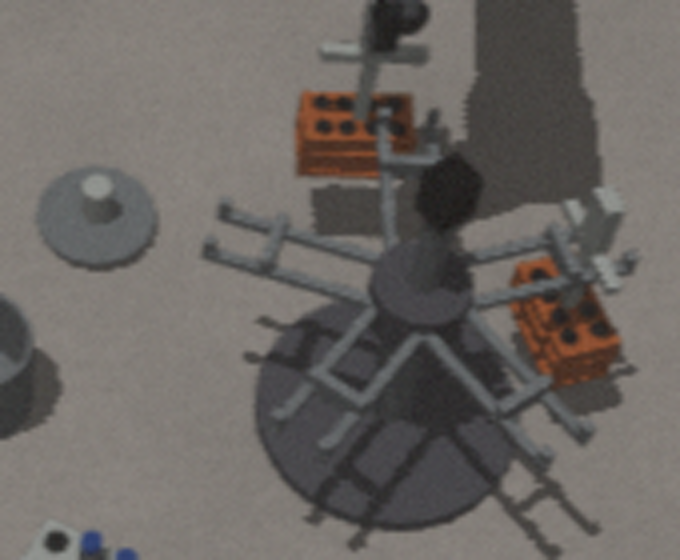

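Run:
```python
from h import *
im=np.load('pics/w7.npy'); save(im,'w7z',(355,130,465,230),6)
c=cam('wrist')
```

```text
(no output)
```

View pics/w7z.png

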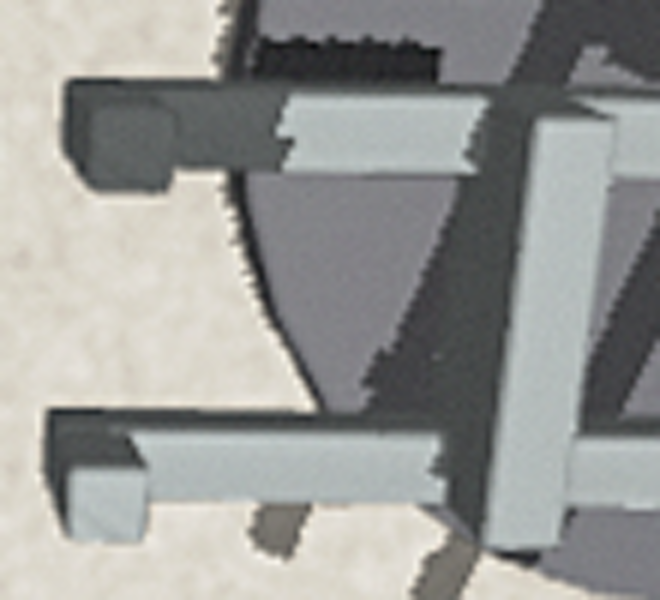

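Run:
```python
from h import *
c=cam('wrist'); g=lambda u,v:onz(c,355+(u+.5)/6-.5,130+(v+.5)/6-.5,177)[:2]
a,b=g(132,146),g(108,504);m=(a+b)/2; s1,s2=g(573,120),g(517,546);s=(s1+s2)/2
print(a,b,np.linalg.norm(a-b),m,s); d=s-m;print(np.linalg.norm(d),np.degrees(np.arctan2(*d[::-1])))
d=b-a;print(np.degrees(np.arctan2(*d[::-1]))+90)
print('seat',m+20*np.array([np.cos(np.radians(19.3)),np.sin(np.radians(19.3))]))
```

```text
[409.74289498 246.09275269] [421.21573954 213.95199218] 34.127036910235006 [415.47931726 230.02237243] [452.62693054 242.91467215]
39.321197391397035 19.139634625511135
19.644339941542768
seat [434.35533629 236.63266029]
```

Run:
```python
from h import *
plan((393.9,223.6,214),109.3,10,8)
```

```text
pos [394.6 196.5 219.5] yaw 110.6 n 3
off [[0.86, 0.3, 0.17], [0.86, 0.29, 0.18], [0.86, 0.28, 0.18]]
rot [0.18, 0.25, 0.45] total d [2.57 0.89 0.52] w [0.53 0.76 1.34]
```

Emit:
{"fn": "apply_moves", "kwargs": {
  "offset": [
    [0.8,0.3,0.1],
    [0.8,0.3,0.2],
    [0.8,0.2,0.2],
    [0,0,0],
    [0,0,0]
  ],
  "delta_rot": [
    [0.2,0.3,0.5],
    [0.2,0.3,0.5],
    [0.2,0.2,0.5],
    [0,0,0],
    [0,0,0]
  ],
  "hand": [1,1,1,1,1]
}}

```text
clock: 15.75
position: [397.1, 213.8, 213.6]
eef_rot: [-1.842, -2.544, 0.005]
wrist_force: [-0.5, 0.4, -2.6]
gripper_width: 13.5
```

Run:
```python
from h import *
plan((433.5,237.5,214),109.3,6,8)
```

```text
pos [397.1 213.8 213.6] yaw 108.2 n 8
off [[0.14, 0.52, -0.01], [0.14, 0.52, -0.01], [0.14, 0.53, -0.01], [0.14, 0.53, -0.01], [0.13, 0.53, -0.01], [0.13, 0.53, -0.01], [0.13, 0.53, -0.01], [0.13, 0.53, -0.01]]
rot [-0.02, 0.01, -0.14] total d [ 1.11  4.2  -0.06] w [-0.17  0.06 -1.1 ]
```

Align laterally first, then go in.

Emit:
{"fn": "apply_moves", "kwargs": {
  "offset": [
    [0.5,0,0],
    [0.6,0,0],
    [0,0,0],
    [0,0,0]
  ],
  "delta_rot": [
    [0,0,-0.6],
    [0,0,-0.5],
    [0,0,0],
    [0,0,0]
  ],
  "hand": [1,1,1,1]
}}

```text
clock: 16.15
position: [394.1, 222.8, 213.6]
eef_rot: [1.82, 2.561, -0.006]
wrist_force: [-1.0, 0.3, -1.5]
gripper_width: 13.6
```

Run:
```python
from h import *
plan((433.5,237.5,214),109.3,6,8)
```

```text
pos [394.1 222.8 213.6] yaw 109.2 n 8
off [[0.01, 0.53, -0.01], [0.01, 0.53, -0.01], [0.01, 0.53, -0.01], [0.01, 0.53, -0.01], [0.01, 0.53, -0.01], [0.01, 0.53, -0.01], [0.01, 0.53, -0.01], [0.01, 0.53, -0.01]]
rot [-0.02, 0.02, -0.01] total d [ 0.09  4.2  -0.05] w [-0.17  0.13 -0.11]
```

Emit:
{"fn": "apply_moves", "kwargs": {
  "offset": [
    [0,0.5,0],
    [0,0.5,0],
    [0,0.5,0],
    [0,0.5,0],
    [0,0.5,0],
    [0,0.5,0],
    [0,0.5,0],
    [0,0.5,0],
    [0,0,0]
  ],
  "delta_rot": [
    [0,0,0],
    [0,0,0],
    [0,0,0],
    [0,0,0],
    [0,0,0],
    [0,0,0],
    [0,0,0],
    [0,0,0],
    [0,0,0]
  ],
  "hand": [1,1,1,1,1,1,1,1,1]
}}

```text
clock: 17.05
position: [436.4, 236.7, 213.4]
eef_rot: [-1.822, -2.558, 0.004]
wrist_force: [-0.5, -0.5, -1.8]
gripper_width: 14.0
```

Run:
```python
from h import *
print(sense()['wrist_force']);plan((433.5,237.5,186),109.3,6,8);shot('wrist','w8')
```

```text
[-0.4516756  -0.49279877 -1.84816808]
pos [436.4 236.7 213.4] yaw 109.1 n 5
off [[0.04, -0.05, 0.55], [0.04, -0.05, 0.55], [0.04, -0.05, 0.55], [0.03, -0.05, 0.55], [0.03, -0.05, 0.55]]
rot [-0.03, 0.01, -0.04] total d [ 0.18 -0.24  2.74] w [-0.14  0.03 -0.2 ]
```

View pics/w8.png

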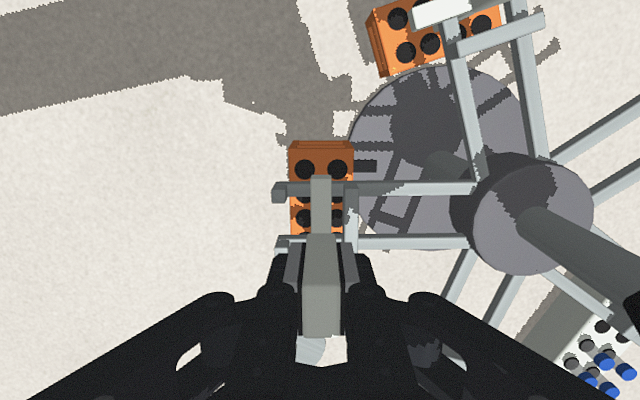

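Emit:
{"fn": "apply_moves", "kwargs": {
  "offset": [
    [0,-0.1,0.5],
    [0,-0.1,0.5],
    [0,0,0.5],
    [0,0,0.5],
    [0,0,0.4],
    [0,0,0.2],
    [0,0,0]
  ],
  "delta_rot": [
    [0,0,0],
    [0,0,0],
    [0,0,0],
    [0,0,0],
    [0,0,0],
    [0,0,0],
    [0,0,0]
  ],
  "hand": [1,1,1,1,1,1,1]
}}

```text
clock: 17.8
position: [433.3, 236.1, 186.7]
eef_rot: [1.822, 2.559, -0.006]
wrist_force: [-0.6, 0.1, -1.9]
gripper_width: 12.9
```

Run:
```python
from h import *
print(sense()['wrist_force']);plan((433.5,237.5,186),109.3,6,8)
```

```text
[-0.55105095  0.13299471 -1.88574865]
pos [433.3 236.1 186.7] yaw 109.1 n 1
off [[0.13, 0.06, 0.07]]
rot [-0.17, 0.16, -0.2] total d [0.13 0.06 0.07] w [-0.17  0.16 -0.2 ]
```

Emit:
{"fn": "apply_moves", "kwargs": {
  "offset": [
    [0,0,0.1],
    [0,0,0.1],
    [0,0,0]
  ],
  "delta_rot": [
    [0,0,0],
    [0,0,0],
    [0,0,0]
  ],
  "hand": [1,1,1]
}}

```text
clock: 18.1
position: [433.5, 237.1, 186.6]
eef_rot: [1.821, 2.559, -0.005]
wrist_force: [-0.7, -0.9, -1.9]
gripper_width: 13.9
```

Run:
```python
from h import *
for i in range(3):
    s=sense(); print(s['wrist_force'],s['position']); read_camera('top')
```

```text
[-0.73404384 -0.94657666 -1.89909561] [433.46269183 237.12197633 186.64587161]
[-0.48648271 -0.09727969  2.09314875] [433.53469389 237.14656973 186.53750866]
[-1.13850435 -0.42521547  1.23963589] [433.56244119 237.08382631 186.53137719]
```

Emit:
{"fn": "apply_moves", "kwargs": {
  "offset": [
    [0,0,0],
    [0,0,0],
    [0,0,0],
    [0,0,0],
    [0,0,-1],
    [0,0,-1.5],
    [0,0,-1.5],
    [0,0,-1.5],
    [0,0,-1.5],
    [0,0,-1.5]
  ],
  "delta_rot": [
    [0,0,0],
    [0,0,0],
    [0,0,0],
    [0,0,0],
    [0,0,0],
    [0,0,0],
    [0,0,0],
    [0,0,0],
    [0,0,0],
    [0,0,0]
  ],
  "hand": [0.5,0.2,-0.2,-0.2,-0.2,-0.2,-0.2,-0.2,-0.2,-1]
}}

```text
clock: 19.25
position: [433.5, 237.6, 278.1]
eef_rot: [1.819, 2.56, -0.004]
wrist_force: [-0.9, 0.2, -0.7]
gripper_width: 64.3
```

Run:
```python
from h import *
shot('wrist','w9'); plan((546.3,279.4,400),145.2,30,8)
```

```text
pos [434.7 238.5 280.7] yaw 109.2 n 6
off [[0.03, 1.99, -1.98], [-0.18, 1.98, -1.98], [-0.38, 1.95, -1.98], [-0.58, 1.9, -1.98], [-0.78, 1.82, -1.99], [-0.96, 1.73, -1.99]]
rot [0.02, 0.03, -6.0] total d [  0.16  11.91 -11.89] w [  0.11   0.2  -35.99]
```

View pics/w9.png

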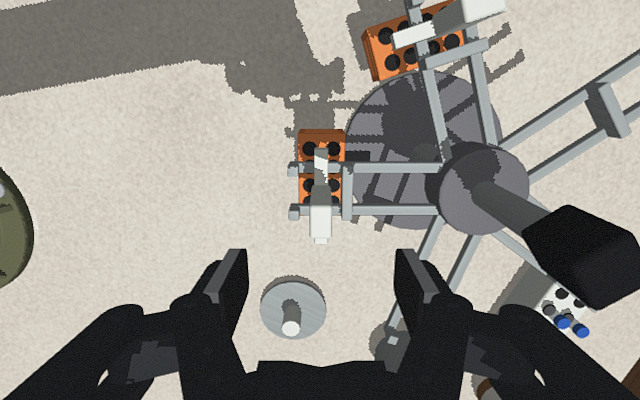

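Emit:
{"fn": "apply_moves", "kwargs": {
  "offset": [
    [0,0,-3],
    [0,0,-4],
    [0,0,-4],
    [0,3.5,0],
    [0,3.5,0],
    [-0.4,3,0],
    [-0.5,1.5,0],
    [0,0,0],
    [0,0,0]
  ],
  "delta_rot": [
    [0,0,0],
    [0,0,-5],
    [0,0,-6],
    [0,0,-6],
    [0,0,-6],
    [0,0,-6],
    [0,0,-6],
    [0,0,0],
    [0,0,0]
  ],
  "hand": [-1,-1,-1,-1,-1,-1,-1,-1,-1]
}}

```text
clock: 20.2
position: [533.8, 305.4, 408.9]
eef_rot: [0.939, 2.97, 0.002]
wrist_force: [-0.4, 0.7, 0.0]
gripper_width: 85.4
```

Run:
```python
from h import *
plan((546.3,279.4,330),145.2,15,8)
```

```text
pos [533.8 305.4 408.9] yaw 144.9 n 6
off [[-0.39, -0.25, 1.32], [-0.39, -0.25, 1.32], [-0.4, -0.24, 1.32], [-0.4, -0.24, 1.32], [-0.41, -0.24, 1.32], [-0.41, -0.24, 1.32]]
rot [0.09, 0.24, -0.05] total d [-2.32 -1.48  7.94] w [ 0.52  1.45 -0.31]
```

Emit:
{"fn": "apply_moves", "kwargs": {
  "offset": [
    [-0.6,-0.4,1.3],
    [-0.6,-0.4,1.3],
    [-0.6,-0.4,1.3],
    [-0.4,-0.3,1.3],
    [0,0,1.3],
    [0,0,1],
    [0,0,0]
  ],
  "delta_rot": [
    [0.2,0.5,0],
    [0.2,0.5,0],
    [0.1,0.5,0],
    [0,0,-0.3],
    [0,0,0],
    [0,0,0],
    [0,0,0]
  ],
  "hand": [-1,-1,-1,-1,-1,-1,-1]
}}

```text
clock: 20.9
position: [543.1, 271.2, 327.6]
eef_rot: [-0.958, -2.992, 0.009]
wrist_force: [-1.1, -0.7, -0.9]
gripper_width: 85.0
```

Run:
```python
from h import *
plan((546.3,279.4,264),145.2,10,8)
```

```text
pos [543.1 271.2 327.6] yaw 144.5 n 7
off [[0.03, 0.13, 0.91], [0.03, 0.13, 0.91], [0.03, 0.13, 0.91], [0.03, 0.12, 0.91], [0.03, 0.12, 0.91], [0.03, 0.12, 0.91], [0.03, 0.12, 0.91]]
rot [-0.05, 0.01, -0.1] total d [0.23 0.89 6.35] w [-0.32  0.1  -0.71]
```

Emit:
{"fn": "apply_moves", "kwargs": {
  "offset": [
    [0.2,0.5,0.9],
    [0,0.4,0.9],
    [0,0,0.9],
    [0,0,0.9],
    [0,0,0.9],
    [0,0,0.9],
    [0,0,0.9],
    [0,0,0],
    [0,0,0]
  ],
  "delta_rot": [
    [-0.3,0,-0.7],
    [0,0,0],
    [0,0,0],
    [0,0,0],
    [0,0,0],
    [0,0,0],
    [0,0,0],
    [0,0,0],
    [0,0,0]
  ],
  "hand": [-1,-1,-1,-1,-1,-1,-1,-1,-1]
}}

```text
clock: 21.8
position: [546.3, 282.1, 259.3]
eef_rot: [0.934, 2.998, 0.001]
wrist_force: [-0.0, 0.0, 0.1]
gripper_width: 85.6
```

Run:
```python
from h import *
plan((546.3,279.4,264),145.2,10,8)
```

```text
pos [546.3 282.1 259.3] yaw 145.4 n 1
off [[-0.15, -0.23, -0.47]]
rot [0.06, 0.07, 0.2] total d [-0.15 -0.23 -0.47] w [0.06 0.07 0.2 ]
```

Emit:
{"fn": "apply_moves", "kwargs": {
  "offset": [
    [-0.1,-0.2,-0.4],
    [0,0,0],
    [0,0,0],
    [0,0,0],
    [0,0,0],
    [0,0,0],
    [0,0,0]
  ],
  "delta_rot": [
    [0,0,0],
    [0,0,0],
    [0,0,0],
    [0,0,0],
    [0,0,0],
    [0,0,0],
    [0,0,0]
  ],
  "hand": [-0.3,0.1,0.4,1,1,1,1]
}}

```text
clock: 22.5
position: [546.3, 279.5, 265.4]
eef_rot: [0.935, 2.996, 0.001]
wrist_force: [-0.6, -0.0, -0.6]
gripper_width: 27.5
```

Run:
```python
from h import *
s=sense();print(s['gripper_width'],s['wrist_force']);plan((546.3,279.4,264),145.2,10,8)
```

```text
27.49228697863107 [-0.64484822 -0.03972187 -0.58519023]
pos [546.3 279.5 265.4] yaw 145.3 n 1
off [[-0.0, -0.01, 0.14]]
rot [0.1, 0.15, 0.15] total d [-0.   -0.01  0.14] w [0.1  0.15 0.15]
```

Emit:
{"fn": "apply_moves", "kwargs": {
  "offset": [
    [0,0,0],
    [0,0,0],
    [0,0,0],
    [0,0,0],
    [0,0,0],
    [0,0,0],
    [0,0,0],
    [0,0,0],
    [0,0,0],
    [0,0,0]
  ],
  "delta_rot": [
    [0,0,3],
    [0,0,5],
    [0,0,5],
    [0,0,5],
    [0,0,5],
    [0,0,5],
    [0,0,5],
    [0,0,5],
    [0,0,5],
    [0,0,5]
  ],
  "hand": [1,1,1,1,1,1,1,1,1,1]
}}

```text
clock: 23.5
position: [546.3, 279.4, 265.3]
eef_rot: [2.108, 2.326, 0.002]
wrist_force: [0.1, -0.1, 0.3]
gripper_width: 27.4
```

Run:
```python
from h import *
plan((546.3,279.5,265.4),73.2,10,5)
```

```text
pos [546.3 279.4 265.3] yaw 95.6 n 5
off [[0.0, 0.0, -0.0], [0.0, 0.0, -0.0], [0.0, 0.0, -0.0], [0.0, 0.0, -0.0], [0.0, 0.0, -0.0]]
rot [0.04, 0.01, 4.48] total d [ 0.01  0.   -0.01] w [ 0.18  0.03 22.42]
```

Emit:
{"fn": "apply_moves", "kwargs": {
  "offset": [
    [0,0,0],
    [0,0,0],
    [0,0,0],
    [0,0,0],
    [0,0,0],
    [0,0,0],
    [0,0,0]
  ],
  "delta_rot": [
    [0,0,5],
    [0,0,5],
    [0,0,5],
    [0,0,4],
    [0,0,2],
    [0,0,0],
    [0,0,0]
  ],
  "hand": [1,1,1,1,1,1,1]
}}

```text
clock: 24.2
position: [546.2, 279.5, 265.3]
eef_rot: [2.511, 1.884, 0.002]
wrist_force: [-0.1, -0.7, 0.6]
gripper_width: 27.4
```

Run:
```python
from h import *
plan((546.3,279.5,265.4),73.2,10,5)
```

```text
pos [546.2 279.5 265.3] yaw 73.8 n 1
off [[0.01, 0.01, -0.01]]
rot [0.17, 0.03, 0.56] total d [ 0.01  0.01 -0.01] w [0.17 0.03 0.56]
```

Emit:
{"fn": "apply_moves", "kwargs": {
  "offset": [
    [0,0,0],
    [0,0,0],
    [0,0,0],
    [0,0,0],
    [0,0,0],
    [0,0,-2],
    [0,0,-3],
    [0,0,-3],
    [0,0,-3],
    [0,0,-2]
  ],
  "delta_rot": [
    [0,0,0.5],
    [0,0,0],
    [0,0,0],
    [0,0,0],
    [0,0,0],
    [0,0,0],
    [0,0,0],
    [0,0,0],
    [0,0,0],
    [0,0,0]
  ],
  "hand": [1,1,0,-1,-1,-1,-1,-1,-1,-1]
}}

```text
clock: 25.2
position: [544.8, 279.0, 396.0]
eef_rot: [2.518, 1.877, -0.006]
wrist_force: [-0.1, 0.6, -0.2]
gripper_width: 85.4
```

Run:
```python
from h import *
shot('wrist','w10'); s=sense(); print(s['position'],yawof(s))
plan((506,-413,330),73.1,45,8)
```

```text
[545.41201112 279.72319599 398.95951671] 73.39864502079752
pos [545.4 279.7 399. ] yaw 73.4 n 16
off [[-4.22, 1.0, 0.43], [-4.22, 1.0, 0.43], [-4.22, 1.0, 0.43], [-4.22, 1.0, 0.43], [-4.22, 1.01, 0.43], [-4.22, 1.01, 0.43], [-4.22, 1.01, 0.43], [-4.22, 1.01, 0.43], [-4.22, 1.01, 0.43], [-4.22, 1.01, 0.43], [-4.22, 1.01, 0.43], [-4.22, 1.02, 0.43], [-4.22, 1.02, 0.43], [-4.22, 1.02, 0.43], [-4.21, 1.02, 0.43], [-4.21, 1.02, 0.43]]
rot [0.01, 0.0, 0.02] total d [-67.51  16.     6.93] w [0.08 0.01 0.3 ]
```

View pics/w10.png

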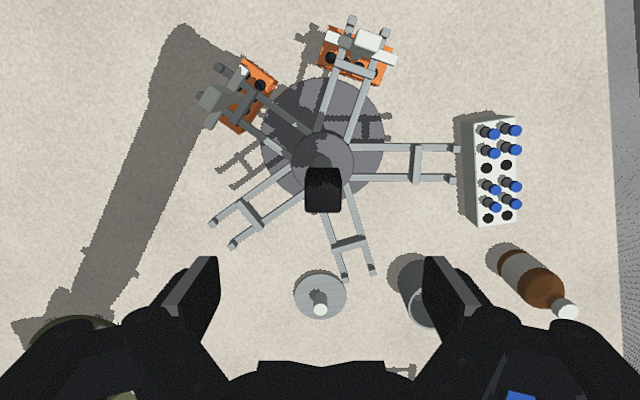

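Emit:
{"fn": "apply_moves", "kwargs": {
  "offset": [
    [-3,0.7,0],
    [-4.2,1,0],
    [-4.2,1,0],
    [-4.2,1,0],
    [-4.2,1,0],
    [-4.2,1,0],
    [-4.2,1,0],
    [-4.2,1,0],
    [-4.2,1,0],
    [-4.2,1,0]
  ],
  "delta_rot": [
    [0,0,0],
    [0,0,0],
    [0,0,0],
    [0,0,0],
    [0,0,0],
    [0,0,0],
    [0,0,0],
    [0,0,0],
    [0,0,0],
    [0,0,0]
  ],
  "hand": [-1,-1,-1,-1,-1,-1,-1,-1,-1,-1]
}}

```text
clock: 26.25
position: [523.7, -142.7, 398.5]
eef_rot: [2.497, 1.901, 0.014]
wrist_force: [0.4, -0.1, 1.3]
gripper_width: 85.3
```

Run:
```python
from h import *
plan((506,-413,320),73.1,35,8)
```

```text
pos [ 523.7 -142.7  398.5] yaw 74.6 n 9
off [[-2.95, 0.6, 0.86], [-2.95, 0.61, 0.86], [-2.95, 0.62, 0.86], [-2.95, 0.63, 0.86], [-2.94, 0.64, 0.87], [-2.94, 0.65, 0.87], [-2.94, 0.66, 0.87], [-2.94, 0.67, 0.87], [-2.93, 0.68, 0.87]]
rot [0.05, -0.04, 0.16] total d [-26.57   5.43   7.75] w [ 0.43 -0.33  1.46]
```

Emit:
{"fn": "apply_moves", "kwargs": {
  "offset": [
    [-3,0.6,0.8],
    [-3,0.6,0.8],
    [-3,0.6,0.8],
    [-3,0.6,0.8],
    [-3,0.6,0.8],
    [-3,0.7,0.8],
    [-2.9,0.7,0.8],
    [-2.5,0.6,0.8],
    [0,0,0],
    [0,0,0]
  ],
  "delta_rot": [
    [0,0,0.2],
    [0,0,0.2],
    [0,0,0.2],
    [0,0,0.2],
    [0,0,0.2],
    [0,0,0.2],
    [0,0,0],
    [0,0,0],
    [0,0,0],
    [0,0,0]
  ],
  "hand": [-1,-1,-1,-1,-1,-1,-1,-1,-1,-1]
}}

```text
clock: 27.25
position: [502.8, -399.6, 328.7]
eef_rot: [2.527, 1.859, 0.013]
wrist_force: [0.7, 0.0, 1.1]
gripper_width: 85.6
```

Run:
```python
from h import *
shot('wrist','w11'); plan((506,-413,245),73.1,10,8)
im=np.load('pics/w11.npy'); save(im,'w11z',(270,100,400,300),3)
```

```text
pos [ 502.4 -400.   328.5] yaw 72.7 n 9
off [[-0.13, 0.07, 0.93], [-0.13, 0.07, 0.93], [-0.13, 0.07, 0.93], [-0.13, 0.08, 0.93], [-0.13, 0.08, 0.93], [-0.13, 0.08, 0.93], [-0.13, 0.08, 0.93], [-0.13, 0.08, 0.93], [-0.13, 0.08, 0.93]]
rot [0.05, -0.02, -0.05] total d [-1.16  0.66  8.35] w [ 0.48 -0.17 -0.44]
```

View pics/w11z.png

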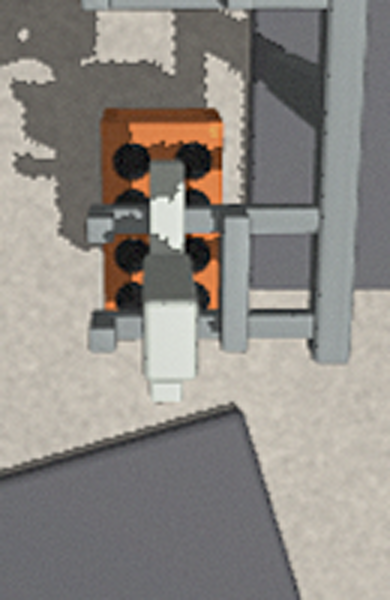

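Run:
```python
from h import *
c=cam('wrist'); print(onz(c,326.8,213.3,225)); plan((505.8,-413.2,245),73.1,10,8)
```

```text
[ 505.22844129 -413.87903094  225.        ]
pos [ 502.4 -400.   328.5] yaw 72.7 n 9
off [[-0.13, 0.07, 0.93], [-0.13, 0.07, 0.93], [-0.13, 0.07, 0.93], [-0.13, 0.07, 0.93], [-0.13, 0.07, 0.93], [-0.13, 0.08, 0.93], [-0.13, 0.08, 0.93], [-0.13, 0.08, 0.93], [-0.13, 0.08, 0.93]]
rot [0.05, -0.02, -0.05] total d [-1.18  0.65  8.35] w [ 0.48 -0.17 -0.44]
```

Emit:
{"fn": "apply_moves", "kwargs": {
  "offset": [
    [-0.3,0.2,0.9],
    [-0.3,0.2,0.9],
    [-0.2,0.2,0.9],
    [-0.2,0,0.9],
    [0,0,0.9],
    [0,0,0.9],
    [0,0,0.9],
    [0,0,0.9],
    [0,0,0],
    [0,0,0]
  ],
  "delta_rot": [
    [0.2,0,-0.2],
    [0.2,0,-0.2],
    [0,0,0],
    [0,0,0],
    [0,0,0],
    [0,0,0],
    [0,0,0],
    [0,0,0],
    [0,0,0],
    [0,0,0]
  ],
  "hand": [-1,-1,-1,-1,-1,-1,-1,-1,-1,-1]
}}

```text
clock: 28.3
position: [507.4, -407.4, 250.5]
eef_rot: [-2.517, -1.878, -0.005]
wrist_force: [0.5, -0.5, 0.2]
gripper_width: 85.3
```

Run:
```python
from h import *
plan((505.8,-413.2,185),73.1,10,8)
```

```text
pos [ 507.4 -407.4  250.5] yaw 73.5 n 7
off [[-0.09, 0.0, 0.94], [-0.09, 0.0, 0.94], [-0.09, 0.0, 0.94], [-0.09, 0.0, 0.94], [-0.09, 0.0, 0.94], [-0.09, 0.0, 0.94], [-0.09, 0.0, 0.94]]
rot [0.01, -0.03, 0.05] total d [-0.62  0.01  6.55] w [ 0.06 -0.19  0.37]
```

Emit:
{"fn": "apply_moves", "kwargs": {
  "offset": [
    [-0.2,0,1],
    [-0.1,0,1],
    [-0.1,0,1],
    [-0.1,0,1],
    [0,0,1],
    [0,0,0.8],
    [0,0,0.5],
    [0,0,0],
    [0,0,0]
  ],
  "delta_rot": [
    [0,0,0.4],
    [0,0,0],
    [0,0,0],
    [0,0,0],
    [0,0,0],
    [0,0,0],
    [0,0,0],
    [0,0,0],
    [0,0,0]
  ],
  "hand": [-1,-1,-1,-1,-1,-1,-1,-1,-1]
}}

```text
clock: 29.2
position: [505.9, -412.6, 181.8]
eef_rot: [-2.524, -1.869, -0.005]
wrist_force: [-0.3, -0.1, -0.1]
gripper_width: 85.8
```

Run:
```python
from h import *
plan((505.8,-413.2,185),73.1,10,8)
```

```text
pos [ 505.9 -412.6  181.8] yaw 73.0 n 1
off [[-0.06, 0.01, -0.32]]
rot [0.07, -0.2, -0.08] total d [-0.06  0.01 -0.32] w [ 0.07 -0.2  -0.08]
```

Emit:
{"fn": "apply_moves", "kwargs": {
  "offset": [
    [0,0,-0.3],
    [0,0,0],
    [0,0,0],
    [0,0,0],
    [0,0,0],
    [0,0,0],
    [0,0,0]
  ],
  "delta_rot": [
    [0,0,0],
    [0,0,0],
    [0,0,0],
    [0,0,0],
    [0,0,0],
    [0,0,0],
    [0,0,0]
  ],
  "hand": [-0.3,0.2,0.5,1,1,1,1]
}}

```text
clock: 29.9
position: [506.5, -413.1, 187.3]
eef_rot: [2.524, 1.868, 0.005]
wrist_force: [-0.6, 0.2, 0.4]
gripper_width: 13.7
```

Run:
```python
from h import *
s=sense();print(s['position'],s['gripper_width'],s['wrist_force'])
```

```text
[ 506.49667264 -413.06729184  187.28733784] 13.732037816887857 [-0.55653317  0.18683884  0.37467113]
```

Emit:
{"fn": "apply_moves", "kwargs": {
  "offset": [
    [0,0,-0.5],
    [0,0,-1],
    [0,0,-1],
    [0,0,0],
    [0,-0.6,0],
    [0,-0.8,0],
    [0,-0.8,0],
    [0,-0.8,0],
    [0,-0.8,0],
    [0,0,0]
  ],
  "delta_rot": [
    [0,0,0],
    [0,0,0],
    [0,0,0],
    [0,0,0],
    [0,0,0],
    [0,0,0],
    [0,0,0],
    [0,0,0],
    [0,0,0],
    [0,0,0]
  ],
  "hand": [1,1,1,1,1,1,1,1,1,1]
}}

```text
clock: 30.9
position: [465.2, -400.3, 212.8]
eef_rot: [-2.524, -1.868, -0.003]
wrist_force: [-0.0, -0.3, -2.3]
gripper_width: 13.4
```

Run:
```python
from h import *
s=sense();print(s['position'],s['gripper_width'],s['wrist_force'])
plan((455,-280,218),78,35,8)
```

```text
[ 465.2026185  -400.32806859  212.793788  ] 13.430374327050162 [-0.03750846 -0.26836524 -2.29630379]
pos [ 465.2 -400.3  212.8] yaw 73.0 n 4
off [[2.8, -1.12, -0.12], [2.83, -1.06, -0.12], [2.85, -1.0, -0.13], [2.87, -0.94, -0.13]]
rot [0.0, -0.04, -1.25] total d [11.21 -4.49 -0.49] w [ 0.01 -0.15 -5.01]
```

Emit:
{"fn": "apply_moves", "kwargs": {
  "offset": [
    [2,-1.6,-0.1],
    [2.8,-1.2,-0.1],
    [2.9,-1,-0.1],
    [2.9,-0.9,-0.1],
    [3.3,-0.6,0],
    [3.3,-0.6,0],
    [3.3,-0.6,0],
    [3.3,-0.5,0],
    [3.3,-0.4,0],
    [3.3,-0.3,0]
  ],
  "delta_rot": [
    [0,0,-1.3],
    [0,0,-1.3],
    [0,0,-1.3],
    [0,0,-1.3],
    [0,0,-2],
    [0,0,-2],
    [0,0,-2],
    [0,0,-2],
    [0,0,-2],
    [0,0,-2]
  ],
  "hand": [1,1,1,1,1,1,1,1,1,1]
}}

```text
clock: 31.9
position: [438.8, -79.6, 216.6]
eef_rot: [2.212, 2.222, 0.002]
wrist_force: [0.2, 0.4, -1.3]
gripper_width: 13.7
```

Run:
```python
from h import *
plan((460,-10,220),95,35,8)
```

```text
pos [438.8 -79.6 216.6] yaw 90.3 n 3
off [[2.32, 0.72, -0.12], [2.3, 0.78, -0.11], [2.27, 0.84, -0.11]]
rot [0.1, 0.06, -1.58] total d [ 6.95  2.15 -0.35] w [ 0.29  0.18 -4.74]
```

Emit:
{"fn": "apply_moves", "kwargs": {
  "offset": [
    [2.5,0.4,0],
    [3,0.4,0],
    [3,0.3,0],
    [3.3,0,0],
    [3.3,0,0],
    [0,0,0]
  ],
  "delta_rot": [
    [0,0,-1.6],
    [0,0,-1.6],
    [0,0,-1.6],
    [0,0,-1.6],
    [0,0,-1.6],
    [0,0,0]
  ],
  "hand": [1,1,1,1,1,1]
}}

```text
clock: 32.5
position: [438.9, 84.3, 217.0]
eef_rot: [2.027, 2.383, 0.002]
wrist_force: [-1.1, 1.0, -2.1]
gripper_width: 13.1
```

Run:
```python
from h import *
plan((394,200,218),109.3,35,8)
```

```text
pos [438.9  84.3 217. ] yaw 99.2 n 4
off [[3.03, -0.64, -0.06], [3.06, -0.51, -0.05], [3.08, -0.37, -0.04], [3.09, -0.24, -0.03]]
rot [0.13, 0.14, -2.52] total d [12.13 -2.57 -0.24] w [  0.51   0.57 -10.07]
```

Emit:
{"fn": "apply_moves", "kwargs": {
  "offset": [
    [2.5,-0.6,0],
    [2.5,-0.6,0],
    [2.5,-0.4,0],
    [2.3,-0.3,0],
    [1.2,-0.2,0],
    [0,0,0],
    [0,0,0]
  ],
  "delta_rot": [
    [0.1,0.1,-2.5],
    [0.1,0.1,-2.5],
    [0.1,0.2,-2.5],
    [0.1,0.1,-2],
    [0,0,0],
    [0,0,0],
    [0,0,0]
  ],
  "hand": [1,1,1,1,1,1,1]
}}

```text
clock: 33.2
position: [390.0, 191.1, 216.3]
eef_rot: [1.812, 2.556, -0.002]
wrist_force: [0.0, -0.5, -2.7]
gripper_width: 13.4
```

Run:
```python
from h import *
shot('wrist','w12');im=np.load('pics/w12.npy'); save(im,'w12z',(340,100,500,240),5)
plan((393.9,223.3,214),109.3,10,8)
```

```text
pos [390.1 191.  216.3] yaw 109.3 n 4
off [[0.73, 0.36, 0.05], [0.73, 0.36, 0.05], [0.73, 0.36, 0.06], [0.73, 0.36, 0.06]]
rot [0.05, 0.1, -0.0] total d [2.92 1.43 0.21] w [ 0.21  0.39 -0.  ]
```

View pics/w12.png

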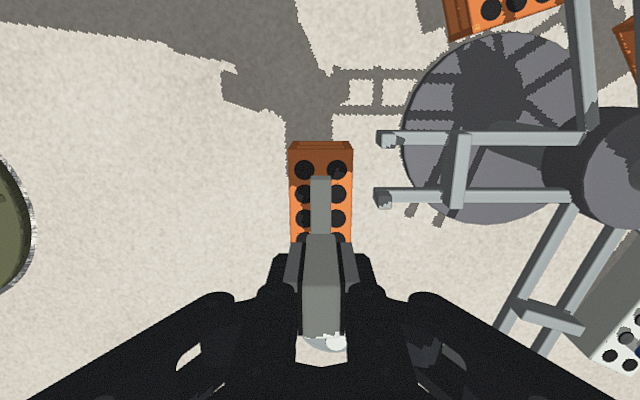

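View pics/w12z.png

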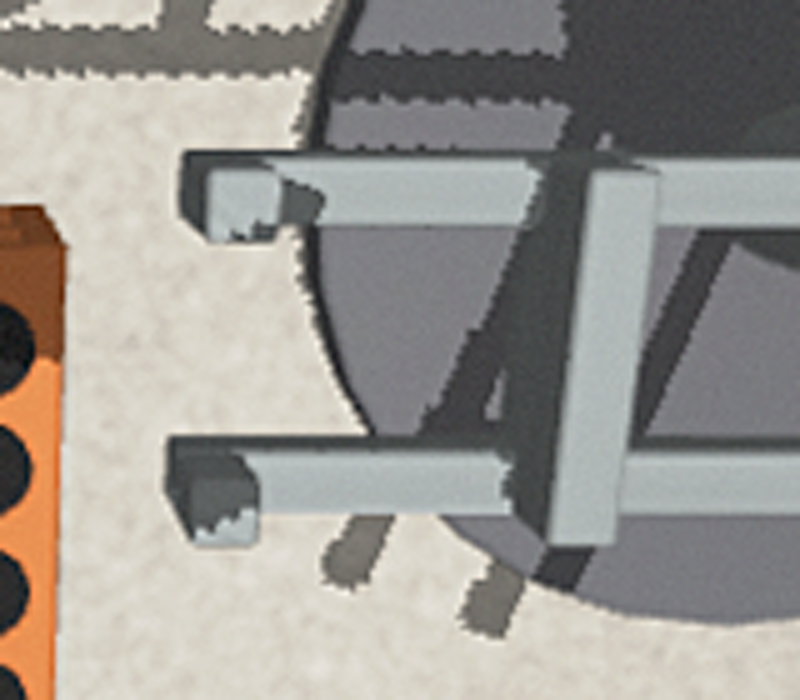

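Run:
```python
from h import *
c=cam('wrist'); g=lambda u,v:onz(c,340+(u+.5)/5-.5,100+(v+.5)/5-.5,177)[:2]
a,b=g(243,204),g(225,513);m=(a+b)/2; s1,s2=g(624,168),g(585,544);s=(s1+s2)/2
print(a,b,np.linalg.norm(a-b),m,s); d=s-m;print(np.linalg.norm(d),np.degrees(np.arctan2(*d[::-1])))
d=b-a;print(np.degrees(np.arctan2(*d[::-1]))+90)
print('seat',m+20*np.array([np.cos(np.radians(19.3)),np.sin(np.radians(19.3))]))
```

```text
[408.50734402 249.42149996] [419.70006972 217.39528383] 33.92573696434107 [414.10370687 233.40839189] [451.64890877 246.60064645]
39.79544905891328 19.359941133462897
19.263824286610358
seat [432.9797259  240.01867975]
```

Emit:
{"fn": "apply_moves", "kwargs": {
  "offset": [
    [0.7,0.3,0],
    [0.7,0.3,0.1],
    [0.7,0.3,0.1],
    [0.5,0.3,0],
    [0,0,0],
    [0,0,0]
  ],
  "delta_rot": [
    [0.1,0.2,0],
    [0.1,0.2,0],
    [0,0,0],
    [0,0,0],
    [0,0,0],
    [0,0,0]
  ],
  "hand": [1,1,1,1,1,1]
}}

```text
clock: 33.85
position: [394.7, 219.7, 214.1]
eef_rot: [-1.823, -2.555, -0.003]
wrist_force: [0.2, 0.2, -2.1]
gripper_width: 13.6
```

Run:
```python
from h import *
plan((434,237,214),109.3,10,8)
```

```text
pos [394.7 219.7 214.1] yaw 109.0 n 5
off [[0.07, 0.86, 0.0], [0.07, 0.86, 0.0], [0.07, 0.86, 0.0], [0.07, 0.86, 0.0], [0.07, 0.86, 0.0]]
rot [-0.0, -0.04, -0.06] total d [0.35 4.28 0.01] w [-0.01 -0.18 -0.31]
```

Emit:
{"fn": "apply_moves", "kwargs": {
  "offset": [
    [0.3,0,0],
    [0.3,0,0],
    [0,0,0]
  ],
  "delta_rot": [
    [0,0,-0.3],
    [0,0,0],
    [0,0,0]
  ],
  "hand": [1,1,1]
}}

```text
clock: 34.15
position: [392.6, 225.4, 214.0]
eef_rot: [-1.817, -2.56, -0.002]
wrist_force: [0.1, 0.4, -1.9]
gripper_width: 13.6
```

Run:
```python
from h import *
plan((433,239,214),109.3,10,8)
```

```text
pos [392.6 225.4 214. ] yaw 109.3 n 5
off [[-0.01, 0.85, -0.0], [-0.01, 0.85, -0.0], [-0.01, 0.85, 0.0], [-0.01, 0.85, 0.0], [-0.01, 0.85, 0.0]]
rot [-0.0, -0.03, -0.01] total d [-0.05  4.26 -0.  ] w [-0.02 -0.17 -0.04]
```

Emit:
{"fn": "apply_moves", "kwargs": {
  "offset": [
    [0,0.5,0],
    [0,0.5,0],
    [0,0.5,0],
    [0,0.5,0],
    [0,0.5,0],
    [0,0.5,0],
    [0,0.5,0],
    [0,0.4,0],
    [0,0,0]
  ],
  "delta_rot": [
    [0,0,0],
    [0,0,0],
    [0,0,0],
    [0,0,0],
    [0,0,0],
    [0,0,0],
    [0,0,0],
    [0,0,0],
    [0,0,0]
  ],
  "hand": [1,1,1,1,1,1,1,1,1]
}}

```text
clock: 35.05
position: [435.2, 238.1, 214.5]
eef_rot: [-1.823, -2.555, -0.009]
wrist_force: [-0.8, 0.4, -2.3]
gripper_width: 13.5
```

Run:
```python
from h import *
print(sense()['wrist_force']);plan((433,239,186.8),109.3,6,8);shot('wrist','w13')
```

```text
[-0.8258134   0.42263053 -2.34721175]
pos [435.2 238.1 214.5] yaw 109.0 n 5
off [[0.03, -0.04, 0.55], [0.03, -0.04, 0.55], [0.03, -0.04, 0.55], [0.03, -0.04, 0.55], [0.03, -0.04, 0.55]]
rot [0.03, -0.07, -0.06] total d [ 0.14 -0.19  2.77] w [ 0.17 -0.33 -0.32]
```

View pics/w13.png

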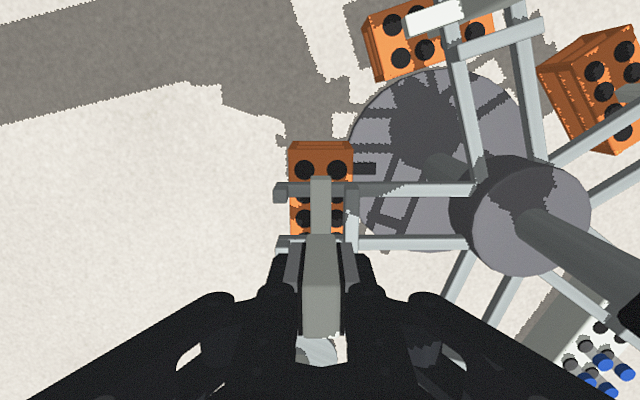

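Emit:
{"fn": "apply_moves", "kwargs": {
  "offset": [
    [0,-0.1,0.5],
    [0,-0.1,0.5],
    [0,0,0.5],
    [0,0,0.5],
    [0,0,0.4],
    [0,0,0.2],
    [0,0,0.2],
    [0,0,0]
  ],
  "delta_rot": [
    [0,0,0],
    [0,0,0],
    [0,0,0],
    [0,0,0],
    [0,0,0],
    [0,0,0],
    [0,0,0],
    [0,0,0]
  ],
  "hand": [1,1,1,1,1,1,1,1]
}}

```text
clock: 35.9
position: [432.6, 237.7, 187.8]
eef_rot: [-1.825, -2.556, -0.004]
wrist_force: [0.3, 0.4, -1.0]
gripper_width: 13.3
```

Run:
```python
from h import *
for i in range(3):
    s=sense(); print(s['wrist_force'],s['position']); read_camera('top')
```

```text
[ 0.27325674  0.40426591 -0.95863657] [432.58250647 237.67863575 187.7738196 ]
[ 0.04410727  0.03536726 -1.53779778] [432.65051437 237.76025133 187.64070533]
[-0.01467382  0.31198022 -0.666481  ] [432.50755106 237.5559167  187.22065949]
```

Seated height was 187.3 on the hook; press 1 mm more, then release.

Emit:
{"fn": "apply_moves", "kwargs": {
  "offset": [
    [0,0,0.1],
    [0,0,0],
    [0,0,0],
    [0,0,0],
    [0,0,0],
    [0,0,0]
  ],
  "delta_rot": [
    [0,0,0],
    [0,0,0],
    [0,0,0],
    [0,0,0],
    [0,0,0],
    [0,0,0]
  ],
  "hand": [1,1,0.5,0.2,-0.2,-0.2]
}}

```text
clock: 36.65
position: [432.7, 237.5, 186.7]
eef_rot: [-1.826, -2.556, -0.004]
wrist_force: [0.2, 0.3, 0.2]
gripper_width: 51.2
```

Emit:
{"fn": "apply_moves", "kwargs": {
  "offset": [
    [0,0,-1],
    [0,0,-1.5],
    [0,0,-1.5],
    [0,0,-2],
    [0,0,-2.5],
    [0,0,-3],
    [0,0,-3],
    [0,0,0]
  ],
  "delta_rot": [
    [0,0,0],
    [0,0,0],
    [0,0,0],
    [0,0,0],
    [0,0,0],
    [0,0,0],
    [0,0,0],
    [0,0,0]
  ],
  "hand": [-0.2,-0.2,-0.2,-0.2,-1,-1,-1,-1]
}}

```text
clock: 37.45
position: [432.5, 239.4, 345.5]
eef_rot: [1.819, 2.555, 0.01]
wrist_force: [0.3, 1.3, 0.2]
gripper_width: 85.7
```

Run:
```python
from h import *
im,c=shot('wrist','w14'); im,ct=shot('top','t14')
plan((480,60,330),117,35,8)
```

```text
pos [431.2 238.5 342.1] yaw 109.1 n 6
off [[-3.08, -0.21, 0.2], [-3.07, -0.28, 0.2], [-3.07, -0.35, 0.2], [-3.06, -0.42, 0.2], [-3.05, -0.49, 0.2], [-3.03, -0.56, 0.2]]
rot [0.03, 0.01, -1.32] total d [-18.47  -1.24   1.22] w [ 0.21  0.06 -7.89]
```

View pics/w14.png

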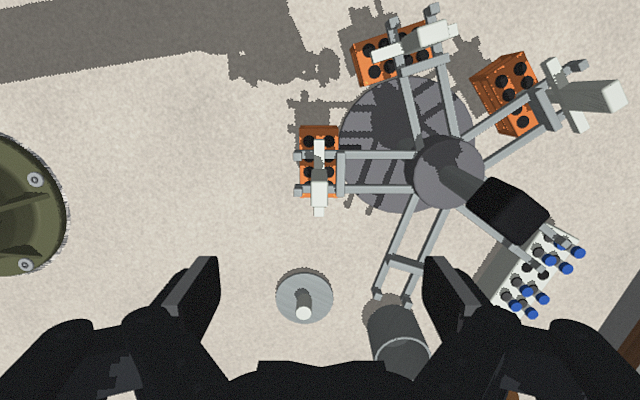

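View pics/t14.png

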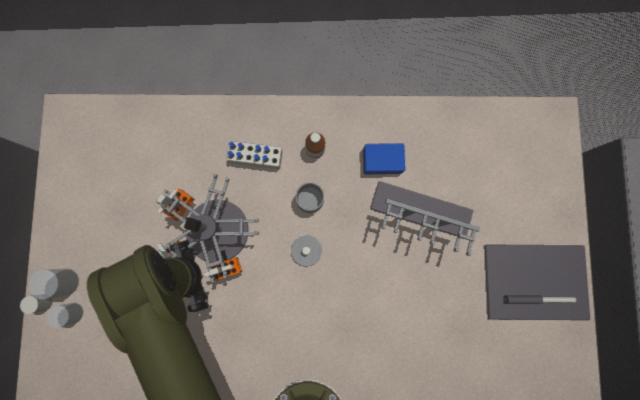

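Run:
```python
from h import *
c=cam('top'); print(onz(c,306.5,250.5,14)); im=np.load('pics/t14.npy'); save(im,'t14z',(270,170,350,280),5)
plan((480,20,330),90,35,8)
```

```text
[487.29593367   6.84358532  14.        ]
pos [431.2 238.5 342.1] yaw 109.1 n 7
off [[-3.18, -0.36, 0.17], [-3.19, -0.21, 0.17], [-3.2, -0.06, 0.17], [-3.2, 0.09, 0.17], [-3.19, 0.25, 0.17], [-3.17, 0.4, 0.17], [-3.15, 0.55, 0.17]]
rot [0.03, 0.0, 2.73] total d [-22.25  -2.55   1.22] w [2.200e-01 1.000e-02 1.911e+01]
```

View pics/t14z.png

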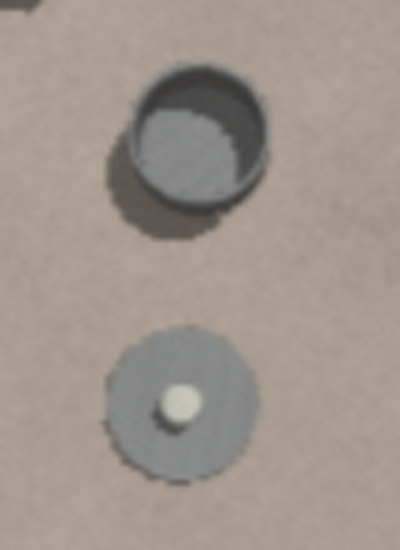

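Run:
```python
from h import *
plan((540,45,340),90,35,8)
```

```text
pos [431.2 238.5 342.1] yaw 109.1 n 7
off [[-3.12, 0.56, 0.03], [-3.09, 0.71, 0.03], [-3.05, 0.86, 0.03], [-3.01, 1.0, 0.03], [-2.96, 1.14, 0.03], [-2.9, 1.28, 0.03], [-2.84, 1.42, 0.03]]
rot [0.03, 0.0, 2.73] total d [-21.85   3.95   0.24] w [2.200e-01 1.000e-02 1.911e+01]
```

Emit:
{"fn": "apply_moves", "kwargs": {
  "offset": [
    [-3.1,0.6,0],
    [-3.1,0.7,0],
    [-3,0.9,0],
    [-3,1,0],
    [-3,1.1,0],
    [-2.9,1.3,0],
    [-2.5,1.4,0],
    [0,0,0],
    [0,0,0]
  ],
  "delta_rot": [
    [0,0,2.7],
    [0,0,2.7],
    [0,0,2.7],
    [0,0,2.7],
    [0,0,2.7],
    [0,0,2.7],
    [0,0,2.7],
    [0,0,0],
    [0,0,0]
  ],
  "hand": [-1,-1,-1,-1,-1,-1,-1,-1,-1]
}}

```text
clock: 38.45
position: [542.4, 24.7, 332.4]
eef_rot: [-2.25, -2.181, 0.015]
wrist_force: [0.2, 0.7, 0.1]
gripper_width: 85.2
```

Run:
```python
from h import *
im,c=shot('wrist','w15'); s=sense(); print(s['position'],yawof(s))
```

```text
[542.47960018  23.68217822 332.25643466] 88.16011978438439
```

View pics/w15.png

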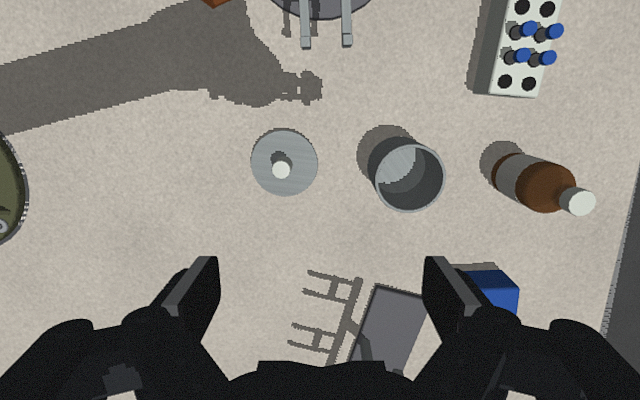

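```bash
cat > meas.py <<'E'
from h import *
def knobtop(im,c,box,z):
    u0,v0,u1,v1=box; h=cv2.cvtColor(im[v0:v1,u0:u1],cv2.COLOR_BGR2HSV)
    m=((h[...,2]>215)&(h[...,1]<22)).astype(np.uint8)
    n,l,st,ce=cv2.connectedComponentsWithStats(m); i=1+np.argmax(st[1:,4]); 
    cn=max(cv2.findContours((l==i).astype(np.uint8),0,1)[0],key=len)
    e=cv2.minEnclosingCircle(cn); p=(e[0][0]+u0,e[0][1]+v0)
    return p,e[1],st[i],onz(c,*p,z)
E
python3 - <<'E'
from meas import *
im=np.load('pics/w15.npy'); c=cam('wrist')
print(knobtop(im,c,(245,120,325,205),50))
save(im,'w15z',(240,115,460,225),3.6)
E
```

```text
((281.0, 169.0), 8.062357902526855, array([29, 42, 15, 16, 85], dtype=int32), array([489.95767961,   7.39734941,  50.        ]))
```

View pics/w15z.png

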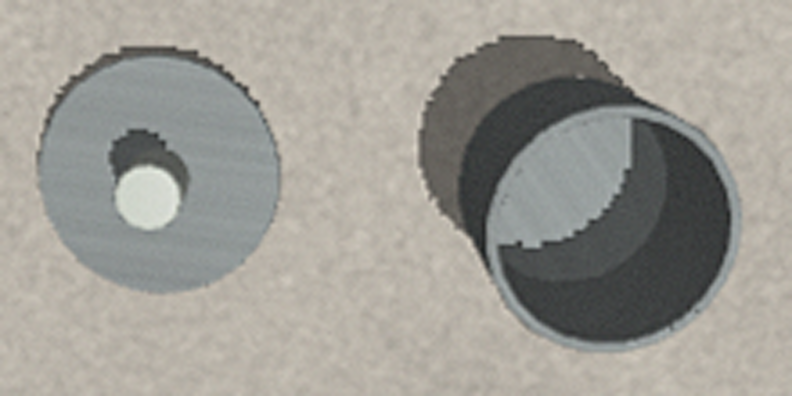

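Run:
```python
from meas import *
c=cam('wrist'); g=lambda u,v,z: onz(c,240+(u+.5)/3.6-.5,115+(v+.5)/3.6-.5,z)
print('knob',g(148,197,50),'disc',g(159.5,174,14),'jar',g(614,228.5,80))
t=cam('top'); k=lambda u,v,z: onz(t,270+(u+.5)/5-.5,170+(v+.5)/5-.5,z)
print('top knob',k(181,404,50),'disc',k(182,404,14),'jar',k(200,137,80))
plan((489.5,8,150),90,20,8)
```

```text
knob [489.61292844   6.94441106  50.        ] disc [489.56589813   8.00029295  14.        ] jar [644.85921939  -1.53132579  80.        ]
top knob [487.17752428   8.27596878  50.        ] disc [487.58407524   8.34600116  14.        ] jar [640.41857687  -1.98091593  80.        ]
pos [542.5  23.7 332.3] yaw 88.2 n 10
off [[-0.17, -0.5, 1.83], [-0.17, -0.5, 1.83], [-0.17, -0.51, 1.83], [-0.17, -0.51, 1.83], [-0.16, -0.51, 1.83], [-0.16, -0.52, 1.83], [-0.16, -0.52, 1.83], [-0.16, -0.52, 1.82], [-0.16, -0.52, 1.82], [-0.16, -0.53, 1.82]]
rot [-0.07, 0.01, -0.18] total d [-1.69 -5.02 18.29] w [-0.7   0.14 -1.84]
```

Emit:
{"fn": "apply_moves", "kwargs": {
  "offset": [
    [-0.2,-0.5,1.8],
    [-0.2,-0.6,1.8],
    [-0.2,-0.6,1.8],
    [-0.2,-0.6,1.8],
    [-0.2,-0.6,1.8],
    [-0.2,-0.6,1.8],
    [-0.2,-0.5,1.8],
    [-0.1,-0.5,1.8],
    [0,-0.3,1.8],
    [0,0,0]
  ],
  "delta_rot": [
    [-0.2,0,-0.5],
    [-0.2,0,-0.5],
    [-0.2,0,-0.5],
    [-0.1,0,-0.3],
    [0,0,0],
    [0,0,0],
    [0,0,0],
    [0,0,0],
    [0,0,0],
    [0,0,0]
  ],
  "hand": [-1,-1,-1,-1,-1,-1,-1,-1,-1,-1]
}}

```text
clock: 39.5
position: [486.5, 12.9, 162.0]
eef_rot: [2.207, 2.232, -0.012]
wrist_force: [-0.3, 0.2, 0.5]
gripper_width: 85.4
```

Run:
```python
from meas import *
im,c=shot('wrist','w16'); plan((489,7.5,80),90,20,8)
```

```text
pos [487.7  13.2 163.3] yaw 90.7 n 5
off [[-0.1, 0.03, 1.67], [-0.11, 0.03, 1.67], [-0.11, 0.03, 1.67], [-0.11, 0.03, 1.67], [-0.11, 0.03, 1.67]]
rot [-0.02, 0.08, 0.13] total d [-0.52  0.14  8.33] w [-0.1   0.4   0.66]
```

View pics/w16.png

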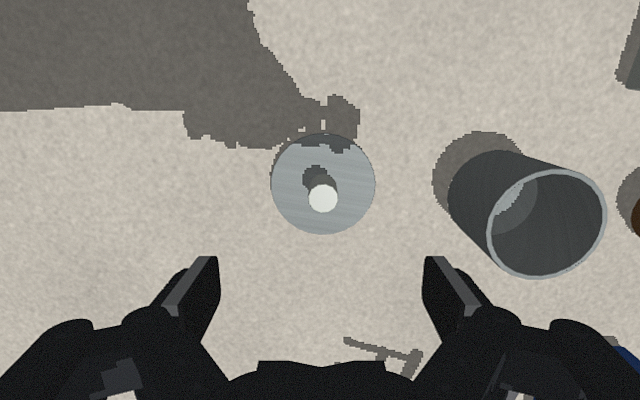

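Run:
```python
from meas import *
c=cam('wrist'); print('knob',onz(c,322.8,198.5,50),'disc',onz(c,322.8,184,14),'jar',onz(c,546.5,223,80))
```

```text
knob [490.54382438   7.95739376  50.        ] disc [490.64924635  10.00510355  14.        ] jar [646.55053034   1.36362168  80.        ]
```

Emit:
{"fn": "apply_moves", "kwargs": {
  "offset": [
    [-0.3,0.1,1.6],
    [-0.2,0,1.6],
    [0,0,1.6],
    [0,0,1.6],
    [0,0,1.6],
    [0,0,0],
    [0,0,0]
  ],
  "delta_rot": [
    [0,0.2,0.3],
    [0,0.2,0.3],
    [0,0,0],
    [0,0,0],
    [0,0,0],
    [0,0,0],
    [0,0,0]
  ],
  "hand": [-1,-1,-1,-1,-1,-1,-1]
}}

```text
clock: 40.25
position: [493.7, 7.6, 82.6]
eef_rot: [2.218, 2.218, 0.007]
wrist_force: [-0.2, 0.2, 0.1]
gripper_width: 85.0
```

Run:
```python
from meas import *
plan((489,7.5,24),90,10,8)
```

```text
pos [493.7   7.6  82.6] yaw 90.0 n 6
off [[-0.0, -0.09, 0.98], [-0.0, -0.08, 0.98], [-0.0, -0.08, 0.98], [-0.0, -0.08, 0.98], [-0.0, -0.08, 0.98], [-0.0, -0.08, 0.98]]
rot [0.06, 0.0, -0.0] total d [-0.01 -0.51  5.86] w [ 0.38  0.02 -0.  ]
```

Emit:
{"fn": "apply_moves", "kwargs": {
  "offset": [
    [0,-0.3,1],
    [0,-0.1,1],
    [0,0,1],
    [0,0,1],
    [0,0,1],
    [0,0,0.7],
    [0,0,0],
    [0,0,0]
  ],
  "delta_rot": [
    [0.3,0,0],
    [0,0,0],
    [0,0,0],
    [0,0,0],
    [0,0,0],
    [0,0,0],
    [0,0,0],
    [0,0,0]
  ],
  "hand": [-1,-1,-1,-1,-1,-1,-1,-1]
}}

```text
clock: 41.05
position: [491.0, 7.3, 22.0]
eef_rot: [2.22, 2.219, 0.003]
wrist_force: [0.7, 0.7, 0.6]
gripper_width: 85.6
```

Run:
```python
from meas import *
plan((489.7,7.8,22),90,10,8)
```

```text
pos [491.    7.3  22. ] yaw 90.0 n 1
off [[0.05, -0.13, -0.0]]
rot [0.19, 0.05, -0.03] total d [ 0.05 -0.13 -0.  ] w [ 0.19  0.05 -0.03]
```

Emit:
{"fn": "apply_moves", "kwargs": {
  "offset": [
    [0,-0.1,0],
    [0,0,0],
    [0,0,0],
    [0,0,0],
    [0,0,0],
    [0,0,0],
    [0,0,0]
  ],
  "delta_rot": [
    [0.2,0,0],
    [0,0,0],
    [0,0,0],
    [0,0,0],
    [0,0,0],
    [0,0,0],
    [0,0,0]
  ],
  "hand": [-0.3,0,0.3,1,1,1,1]
}}

```text
clock: 41.75
position: [491.0, 7.2, 23.3]
eef_rot: [2.22, 2.219, 0.0]
wrist_force: [1.0, 1.2, -0.3]
gripper_width: 22.7
```

Run:
```python
from meas import *
s=sense();print(s['gripper_width'],s['wrist_force']);shot('wrist','w17'); plan((489.7,7.8,22),90,10,8)
```

```text
22.70585919215658 [ 1.03297162  1.19886533 -0.30376097]
pos [491.    7.1  23.3] yaw 90.0 n 1
off [[0.07, -0.13, 0.13]]
rot [0.12, 0.11, -0.05] total d [ 0.07 -0.13  0.13] w [ 0.12  0.11 -0.05]
```

View pics/w17.png

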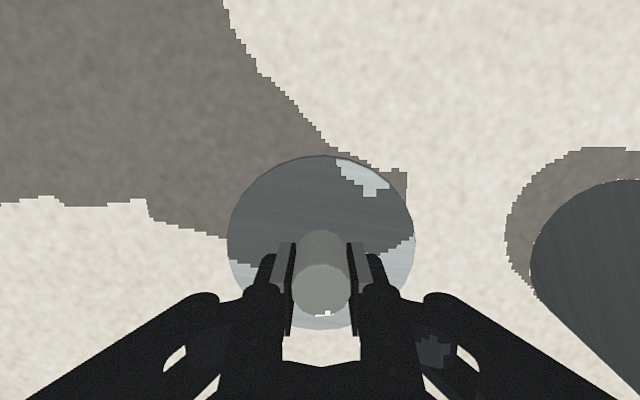

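Emit:
{"fn": "apply_moves", "kwargs": {
  "offset": [
    [0,0,-0.8],
    [0,0,-1.5],
    [0,0,-2],
    [0,0,-2],
    [0,0,-2],
    [0,0,-2],
    [0,0,-2],
    [0,0,-1.5],
    [0,0,0]
  ],
  "delta_rot": [
    [0,0,0],
    [0,0,0],
    [0,0,0],
    [0,0,0],
    [0,0,0],
    [0,0,0],
    [0,0,0],
    [0,0,0],
    [0,0,0]
  ],
  "hand": [1,1,1,1,1,1,1,1,1]
}}

```text
clock: 42.7
position: [491.0, 9.8, 173.6]
eef_rot: [2.213, 2.222, 0.001]
wrist_force: [-0.1, 0.1, -0.7]
gripper_width: 22.6
```

Run:
```python
from meas import *
s=sense();print(s['gripper_width'],s['wrist_force']); plan((560,-1,165),90,15,8)
```

```text
22.564918487009958 [-0.12377723  0.06475805 -0.74427438]
pos [491.    9.8 173.6] yaw 90.2 n 5
off [[-0.22, 1.38, 0.18], [-0.22, 1.38, 0.18], [-0.22, 1.38, 0.18], [-0.22, 1.38, 0.18], [-0.22, 1.38, 0.17]]
rot [0.05, 0.04, 0.05] total d [-1.11  6.9   0.9 ] w [0.27 0.21 0.23]
```

Emit:
{"fn": "apply_moves", "kwargs": {
  "offset": [
    [-0.2,1.3,0.1],
    [-0.3,1.4,0.1],
    [-0.3,1.4,0.1],
    [-0.2,1.4,0.1],
    [-0.2,1.4,0.1],
    [0,0,0],
    [0,0,0]
  ],
  "delta_rot": [
    [0.1,0.1,0],
    [0.1,0.1,0],
    [0.1,0,0],
    [0,0,0],
    [0,0,0],
    [0,0,0],
    [0,0,0]
  ],
  "hand": [1,1,1,1,1,1,1]
}}

```text
clock: 43.4
position: [559.9, -2.0, 167.7]
eef_rot: [-2.216, -2.227, 0.007]
wrist_force: [0.4, 0.6, -1.8]
gripper_width: 22.6
```

Run:
```python
from meas import *
s=sense();print(s['position'],yawof(s),s['gripper_width'],s['wrist_force']); shot('wrist','w18')
```

```text
[559.91840332  -1.97494552 167.661604  ] 90.27552754173871 22.62016762049309 [ 0.39500663  0.58715363 -1.76666164]
```

View pics/w18.png

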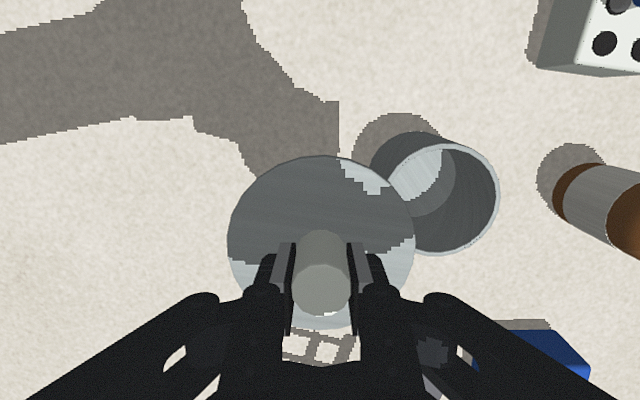

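Run:
```python
from meas import *
from scipy.optimize import least_squares
im=np.load('pics/w18.npy'); c=cam('wrist'); save(im,'w18z',(380,120,520,270),4)
g=cv2.cvtColor(im,cv2.COLOR_BGR2HSV)
# wall-to-bench edge: scan rays outward from (443,199) find last strong gradient
gr=cv2.cvtColor(im,cv2.COLOR_BGR2GRAY).astype(float)
P=[]
for a in np.radians(np.arange(-75,70,5)):
    rr=np.arange(48,66,.25); us=443+rr*np.cos(a); vs=199.5+rr*np.sin(a)
    v=cv2.remap(gr.astype(np.float32),us.astype(np.float32)[None],vs.astype(np.float32)[None],1)[0]
    P.append((np.degrees(a),us,vs,v)); 
pts=[]
for a,us,vs,v in P:
    # inside dark (<110) to rim bright: inner edge = first crossing from dark
    i=np.argmax(np.diff(np.convolve(v,np.ones(4)/4,'same'))[4:-4])+4
    pts.append((us[i],vs[i]))
pts=np.array(pts); W=np.array([onz(c,u,v,80)[:2] for u,v in pts])
r=least_squares(lambda p:np.hypot(W[:,0]-p[0],W[:,1]-p[1])-p[2],[645,0,38],loss='soft_l1'); print(r.x,np.abs(r.fun).round(1))
EOF
```

```text
[644.46890734  -1.71163269  38.06000711] [0.3 3.8 0.1 0.1 0.4 0.1 0.1 0.1 0.2 0.1 0.2 0.1 0.  0.2 0.1 0.2 0.  0.1
 0.2 0.  0.  0.3 0.1 0.2 0.3 0.1 0.4 0.1 0.1]Traceback (most recent call last):
  File "<stdin>", line 19, in <module>
NameError: name 'EOF' is not defined
```

View pics/w18z.png

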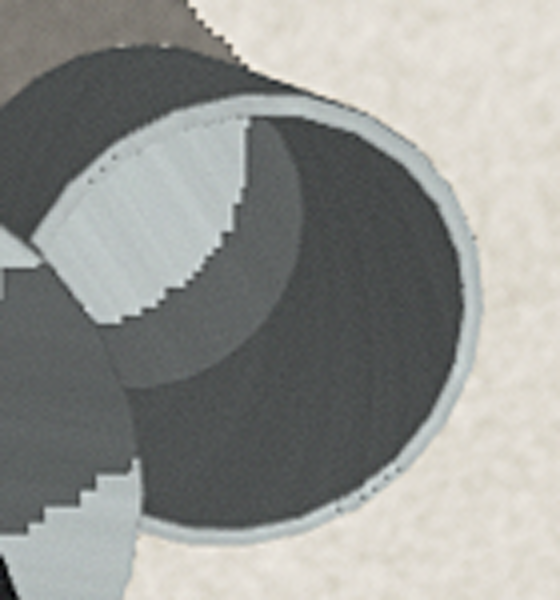

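Run:
```python
from meas import *
s=sense();c=cam('wrist');z=s['position'][2]-9.3
for p in [(227,240),(415.5,240),(321.5,155.5),(321.5,330),(321.3,242)]: print(onz(c,*p,z).round(1))
print(s['position'])
plan((645.2,-1.2,125),90,15,8)
```

```text
[516.7   3.9 158.4]
[606.3   4.4 158.4]
[561.4  44.7 158.4]
[561.9 -46.5 158.4]
[561.6   3.1 158.4]
[559.90338594  -2.26561571 167.71743914]
pos [559.9  -2.3 167.7] yaw 90.3 n 7
off [[0.01, 1.22, 0.61], [0.01, 1.22, 0.61], [0.01, 1.22, 0.61], [0.01, 1.22, 0.61], [0.01, 1.22, 0.61], [0.01, 1.22, 0.61], [0.01, 1.22, 0.61]]
rot [-0.03, 0.03, 0.04] total d [0.08 8.54 4.24] w [-0.18  0.21  0.26]
```

Emit:
{"fn": "apply_moves", "kwargs": {
  "offset": [
    [0,1.2,0.3],
    [0,1.3,0.3],
    [0,1.3,0.3],
    [0,1.3,0.3],
    [0,1.2,0.3],
    [0,1.2,0.3],
    [0,0.8,0.3],
    [0,0,0],
    [0,0,0]
  ],
  "delta_rot": [
    [0,0.1,0.1],
    [0,0.1,0.1],
    [0,0,0],
    [0,0,0],
    [0,0,0],
    [0,0,0],
    [0,0,0],
    [0,0,0],
    [0,0,0]
  ],
  "hand": [1,1,1,1,1,1,1,1,1]
}}

```text
clock: 44.35
position: [642.9, -2.1, 145.6]
eef_rot: [-2.218, -2.223, 0.011]
wrist_force: [-0.1, 0.2, -0.9]
gripper_width: 22.9
```

Run:
```python
from meas import *
plan((643.5,-2.5,108),90,8,8)
```

```text
pos [642.9  -2.1 145.6] yaw 90.1 n 5
off [[-0.0, 0.02, 0.75], [-0.01, 0.02, 0.75], [-0.01, 0.01, 0.75], [-0.01, 0.01, 0.75], [-0.01, 0.01, 0.75]]
rot [-0.07, 0.05, 0.02] total d [-0.02  0.08  3.76] w [-0.34  0.24  0.11]
```

Emit:
{"fn": "apply_moves", "kwargs": {
  "offset": [
    [0,0.1,0.7],
    [0,0,0.7],
    [0,0,0.7],
    [0,0,0.7],
    [0,0,0.7],
    [0,0,0],
    [0,0,0]
  ],
  "delta_rot": [
    [-0.3,0.2,0],
    [0,0,0],
    [0,0,0],
    [0,0,0],
    [0,0,0],
    [0,0,0],
    [0,0,0]
  ],
  "hand": [1,1,1,1,1,1,1]
}}

```text
clock: 45.05
position: [642.1, -2.6, 107.1]
eef_rot: [-2.219, -2.224, 0.004]
wrist_force: [0.0, 1.5, -1.4]
gripper_width: 22.7
```

Run:
```python
from meas import *
print(sense()['wrist_force']);plan((643.5,-2.5,96),90,8,8); shot('wrist','w19'); shot('scene','s19',(250,160,390,270),5)
```

```text
[ 0.03338971  1.47204719 -1.4367711 ]
pos [642.1  -2.6 107.1] yaw 90.1 n 2
off [[0.01, 0.07, 0.55], [0.01, 0.07, 0.55]]
rot [-0.06, 0.05, 0.06] total d [0.02 0.14 1.11] w [-0.12  0.09  0.12]
```

View pics/w19.png

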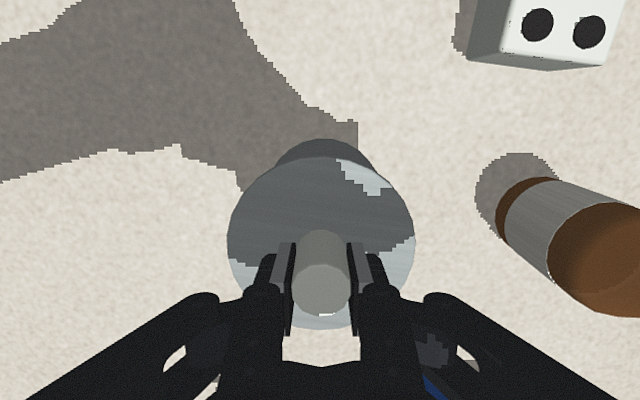

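View pics/s19.png

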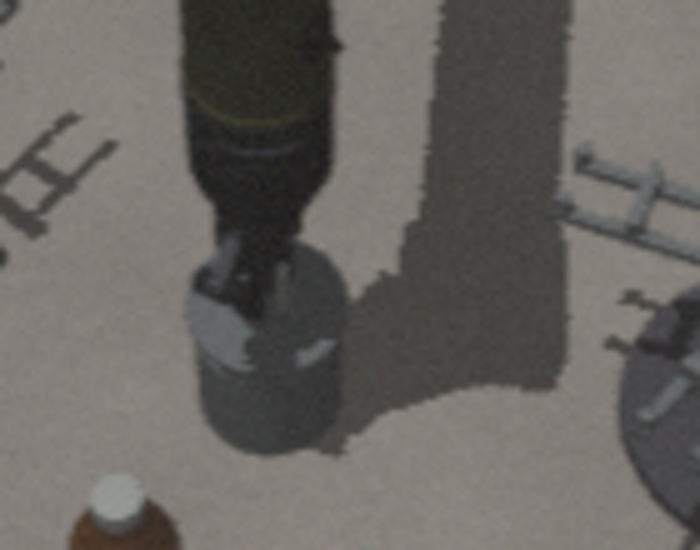

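Emit:
{"fn": "apply_moves", "kwargs": {
  "offset": [
    [0,0.1,0.3],
    [0,0,0.3],
    [0,0,0.3],
    [0,0,0]
  ],
  "delta_rot": [
    [0,0,0],
    [0,0,0],
    [0,0,0],
    [0,0,0]
  ],
  "hand": [1,1,1,1]
}}

```text
clock: 45.55
position: [644.0, -2.6, 98.5]
eef_rot: [2.219, 2.223, -0.002]
wrist_force: [-0.4, 0.4, -0.9]
gripper_width: 22.6
```

Run:
```python
from meas import *
s=sense(); print(s['wrist_force'],s['position'],s['eef_rot'])
```

```text
[-0.4294863   0.42567199 -0.87043093] [643.97490349  -2.59791251  98.4506448 ] [ 2.21855795  2.22281803 -0.00224326]
```

Emit:
{"fn": "apply_moves", "kwargs": {
  "offset": [
    [0,0,0.2],
    [0,0,0.15],
    [0,0,0]
  ],
  "delta_rot": [
    [0,0,0],
    [0,0,0],
    [0,0,0]
  ],
  "hand": [1,1,1]
}}

```text
clock: 45.85
position: [644.1, -2.5, 95.4]
eef_rot: [2.218, 2.223, -0.002]
wrist_force: [-0.8, 0.6, -1.9]
gripper_width: 22.7
```

Run:
```python
from meas import *
for i in range(2):
  s=sense(); print(s['wrist_force'],s['position']); read_camera('top')
```

```text
[-0.84130974  0.59749638 -1.93351167] [644.0972547   -2.49147774  95.39907535]
[-0.16389578  0.2679886  -0.23460281] [644.13648378  -2.52552862  95.37624172]
```

Expected seat height 95.3. Press slightly, release, and rise.

Emit:
{"fn": "apply_moves", "kwargs": {
  "offset": [
    [0,0,0.1],
    [0,0,0],
    [0,0,0],
    [0,0,0],
    [0,0,0],
    [0,0,0],
    [0,0,-1],
    [0,0,-2],
    [0,0,-2],
    [0,0,-2]
  ],
  "delta_rot": [
    [0,0,0],
    [0,0,0],
    [0,0,0],
    [0,0,0],
    [0,0,0],
    [0,0,0],
    [0,0,0],
    [0,0,0],
    [0,0,0],
    [0,0,0]
  ],
  "hand": [1,1,0.5,0,-0.5,-0.5,-0.5,-0.5,-0.5,-0.5]
}}

```text
clock: 46.95
position: [642.8, -2.4, 166.1]
eef_rot: [-2.217, -2.223, 0.006]
wrist_force: [1.1, 0.1, 0.5]
gripper_width: 64.2
```

Emit:
{"fn": "apply_moves", "kwargs": {
  "offset": [
    [0,0,-3],
    [0,0,-3],
    [0,0,-3],
    [0,0,-3],
    [0,0,0],
    [0,0,0]
  ],
  "delta_rot": [
    [0,0,0],
    [0,0,0],
    [0,0,0],
    [0,0,0],
    [0,0,0],
    [0,0,0]
  ],
  "hand": [-1,-1,-1,-1,-1,-1]
}}

```text
clock: 47.55
position: [644.2, -0.6, 299.0]
eef_rot: [2.214, 2.223, 0.005]
wrist_force: [0.4, -0.3, 0.2]
gripper_width: 85.1
```

Run:
```python
from meas import *
shot('wrist','w20'); s=sense();print(s['position'])
```

```text
[ 6.44377033e+02 -4.20977890e-01  2.99276943e+02]
```

View pics/w20.png

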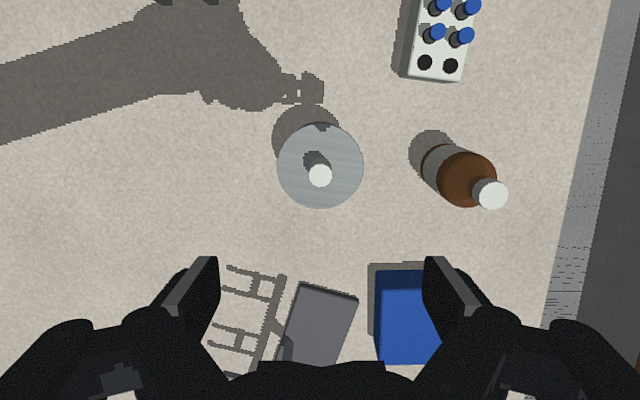

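Emit:
{"fn": "apply_moves", "kwargs": {
  "offset": [
    [-1,0,-3],
    [-3,-1,-3],
    [-4,-1,-2],
    [-4,-1,0],
    [-4,-1,0],
    [-4,-1,0],
    [-4,-1,0],
    [0,0,0],
    [0,0,0]
  ],
  "delta_rot": [
    [0,0,0],
    [0,0,0],
    [0,0,0],
    [0,0,0],
    [0,0,0],
    [0,0,0],
    [0,0,0],
    [0,0,0],
    [0,0,0]
  ],
  "hand": [-1,-1,-1,-1,-1,-1,-1,-1,-1]
}}

```text
clock: 48.5
position: [579.9, -248.7, 371.0]
eef_rot: [-2.203, -2.226, 0.008]
wrist_force: [0.1, 0.2, 0.5]
gripper_width: 85.1
```

Run:
```python
from meas import *
im,c=shot('top','t21'); save(im,'t21z',(140,170,340,290),4); im,c=shot('scene','s21'); save(im,'s21z',(240,160,480,290),3.3)
```

```text
(no output)
```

View pics/t21z.png

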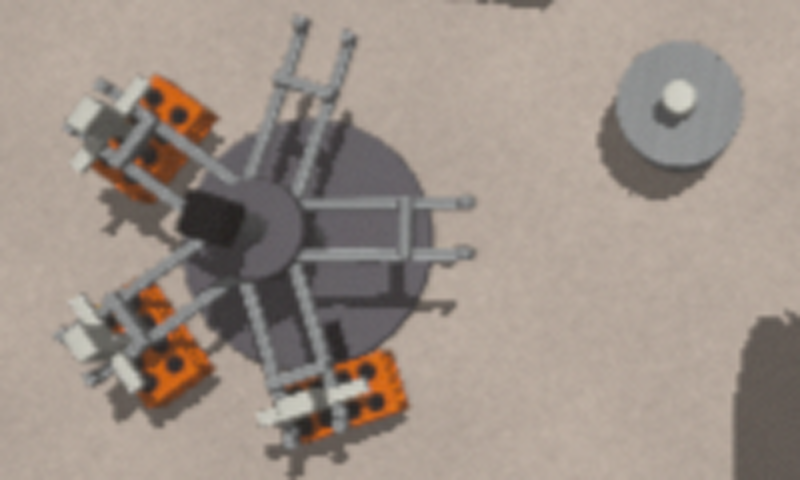

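View pics/s21z.png

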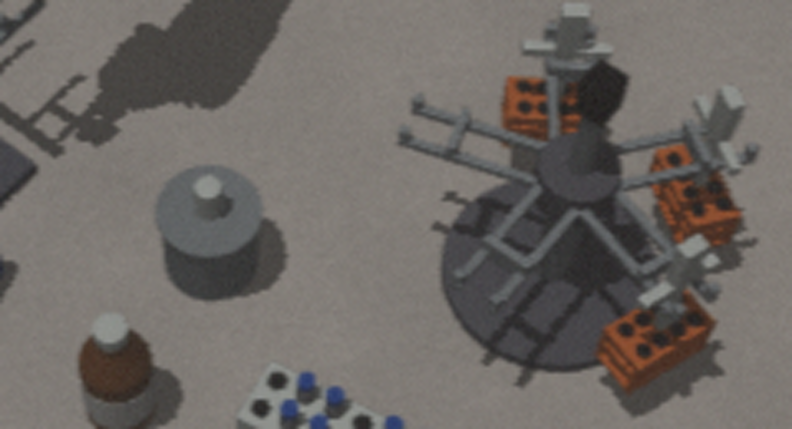

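View pics/t21.png

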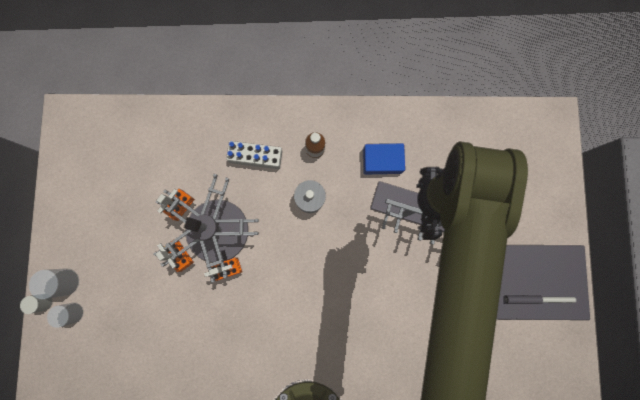

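Run:
```python
from meas import *
t,s=cam('top'),cam('scene')
T=lambda u,v:(t,140+(u+.5)/4-.5,170+(v+.5)/4-.5); S=lambda u,v:(s,240+(u+.5)/3.3-.5,160+(v+.5)/3.3-.5)
print('cover knob top',tri(T(679,96),S(208,185))); print('disc z86',onz(*T(680,104),86))
print('jar earlier top view',onz(t,310,197.2,80))
F=np.array([546.3,279.5])
for n,a,b,ang in [('front',(290,406),(575,11),199.3),('mid',(92,338),(724,99),127.3),('dry',(90,112),(697,247),55.3)]:
    X,e=tri(T(*a),S(*b)); seat=F+121*np.array([np.cos(np.radians(ang)),np.sin(np.radians(ang))]); print(n,X.round(1),np.round(e,1),'seat',seat.round(1))
```

```text
cover knob top (array([643.88850563,  -1.50982804, 124.38013804]), [np.float64(0.27193619899145904), np.float64(0.2719361989914686)])
disc z86 [643.616099    -2.08869813  86.        ]
jar earlier top view [639.84095528  -3.14403992  80.        ]
front [432.9 237.5 223.7] [2. 2.] seat [432.1 239.5]
mid [473.4 367.6 221. ] [0.8 0.8] seat [473.  375.8]
dry [616.4 378.5 222.8] [3.3 3.3] seat [615.2 379. ]
```

Run:
```python
from station import *
print(close_job(), sense()['clock'])
```

```text
the job is handed in; nothing more can be done
the job is handed in; nothing more can be done
```

The rinse station is closed down and the job is handed in at about 48.6 s on the robot's clock. No verdict was reported.

- **Racks:** Racks A and B were on the stand, and hook C was empty. I turned the carousel by its knob, +36° then −72°, and hung each rack on a fork at the front. The one rack already drying was not touched with the fingers.
- **Cover:** It was knocked a few centimetres aside during the run. I found it again and set it on the jar.

**Last checks**
- **Hanging:** The last pictures show all three racks hanging in carousel forks. Measured tab tops are 221 to 224 mm high, against 225 mm expected. Measured from above, the front and drying racks lie about 1 to 2 mm from their seats. Rack B is about 8 mm off, within the 20 mm limit.
- **Cover seating:** The gripper's height at release matched the fully seated height to about 0.1 mm, and the cover looks level. Its knob top measures 124 mm, against 122 mm expected.
- **Cover centring:** The wrist camera puts the cover about 1 mm from the jar's centre. The top camera's own two readings differ by 3 to 4 mm. Both are within the 9 mm limit.
- **Bystanders:** The tip box, bottle and tube rack look unmoved in the last top picture; I did not measure them.

The first close on the carousel knob was about 15 mm off to one side, because the arm drifted on the way down. I opened, recentred and gripped again before turning anything.

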